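# Assemble a stoneware slat tree

## Task

Assemble the stoneware tree: first lower the cork cushion ring down the plinth's steel tube onto its collar, then thread every slat lying on the board onto the tube, from the longest at the bottom to the shortest at the top, each flat and lined up lengthways with the plinth. Then draw the pointed finial out of the narrow-necked vase without knocking the vase over, and lower its stem fully into the tube so that its shoulder sits on the tube's mouth. Set every part down gently, letting none drop, and leave the bowl, tile, jug and trimming tool where they are.

Things in the scene. Friction and masses are not known exactly. Their poses are not given: they have to be found in the camera images.
- slat1 (a point): flat stoneware slat 160 mm long (its own x), 44 mm wide (y), 12 mm thick (z), about 178 g, lying on the board; a 24 mm hole goes straight through its middle. The point is its centre, half-way up, on the hole's axis. May be absent
- slat2 (a point): flat stoneware slat 136 mm long (its own x), 44 mm wide (y), 12 mm thick (z), about 153 g, lying on the board; a 24 mm hole goes straight through its middle. The point is its centre, half-way up, on the hole's axis. May be absent
- slat3 (a point): flat stoneware slat 112 mm long (its own x), 44 mm wide (y), 12 mm thick (z), about 128 g, lying on the board; a 24 mm hole goes straight through its middle. The point is its centre, half-way up, on the hole's axis. May be absent
- slat4 (a point): flat stoneware slat 88 mm long (its own x), 44 mm wide (y), 12 mm thick (z), about 102 g, lying on the board; a 24 mm hole goes straight through its middle. The point is its centre, half-way up, on the hole's axis. May be absent
- slat5 (a point): flat stoneware slat 64 mm long (its own x), 44 mm wide (y), 12 mm thick (z), about 77 g, lying on the board; a 24 mm hole goes straight through its middle. The point is its centre, half-way up, on the hole's axis. May be absent
- tube_top (a point): centre of the open mouth of the upright steel tube (18 mm outside, 12 mm bore, its mouth slightly flared) fixed in the plinth, a heavy stoneware block that does not move, 150 mm long, 80 wide, 22 high. x axis: along the plinth's long side, z up. The tube stands 60 mm above its collar; the bore is 60 mm deep
- tube_seat (a point): centre of the top of the steel collar (34 mm diameter, 12 mm high, standing on the plinth) from which the tube rises, 60 mm below the mouth and 34 mm above the table: the cork ring rests here. Same axes as tube_top
- cork_ring (a point): flat cork cushion ring, 48 mm outside, 24 mm hole, 10 mm thick, 15 g, lying on the board; the point is its centre, half-way up
- cork_body: the same cork ring; origin at the centre of its underside
- finial (a point): middle of the 36 mm wide round belt (24 mm high) of the stoneware finial, a pointed drop shape on a thin steel stem, 132 mm long in all, 130 g; 82 mm above the stem's lower end and 30 mm above the flat underside of its 26 mm shoulder; z axis up along the stem towards the point. At the start the stem hangs in the vase's neck and the shoulder rests on the mouth
- finial_tip (a point): lower end of the finial's stem (7 mm thick, 52 mm long from this rounded end to the shoulder)
- vase_mouth (a point): centre of the mouth (16 mm bore, 32 mm outside) of the narrow-necked stoneware vase, loose, 0.55 kg, 85 mm high, belly 82 mm wide below 45 mm; z axis up
- plinth: the plinth with its collar and tube; origin at the centre of its underside on the table, axes as tube_top
- small_bowl: bystander: loose stoneware bowl, 90 mm wide, 45 high, origin at the centre of its underside
- test_tile: bystander: loose square glazed tile without a hole, 60 x 60 x 9 mm, origin at the centre of its underside
- jug: bystander: loose clear plastic jug, 90 mm wide, 115 high, origin at the centre of its underside
- loop_tool: bystander: loose clay trimming tool with wooden handle and wire loop, 175 mm long, lying along its x, 16 mm high, origin near its middle, on the table
- slat1_body: the same slat as slat1; origin at the centre of its underside
- slat2_body: the same slat as slat2; origin at the centre of its underside
- slat3_body: the same slat as slat3; origin at the centre of its underside
- slat4_body: the same slat as slat4; origin at the centre of its underside
- slat5_body: the same slat as slat5; origin at the centre of its underside
- finial_body: the same finial; origin at the stem's lower end
- vase: the same vase; origin at the centre of its underside
Mind the look-alikes: they are no part of the job. What is shaped like the slat1_body but green or yellow is not meant. Leave any pink look-alike of the finial_body alone.

How it is judged:
By the outcome, as a careful person would: the job done as asked, in the order asked, and still so for the second after the job is handed in, with the robot touching nothing.
Of slat1_body, slat2_body, slat3_body, slat4_body, slat5_body only 3 to 4 are there at a start; the rules pass over those that are not, and their reading is None.
At some moment in a run one of slat1_body, slat2_body, slat3_body, slat4_body, slat5_body may be knocked a few centimetres aside while the robot is not near it.
It also fails if it takes over 210 s, if anything falls off the work surface, if the arm or the gripper's body presses on something with over 40 N, if the wrist force passes 120 N, or if a joint passes its speed limit or range.

## Robot

A 6-joint arm with a two-finger parallel gripper is mounted at the origin on the work surface. World frame = base frame: x ahead of the robot, y to its left, z up, the work surface at z = 0. Lengths are in m, angles in degrees, forces in N, time in s.
With the tool pointing down it reaches from about 0.3 to 0.75 m from the base axis. Payload 8.5 kg.
Tool frame: the origin (TCP) lies between the finger pads; the fingertips stand env.finger_overhang ahead of it and the grasp point (between the pads) lies 2 mm behind it (env.finger_overhang is the distance from the TCP to the fingertips, in m); z points along the fingers, y is the line along which they close (so a half turn about z gives the same grasp; the last joint's range is limited). The gripper opens to 85 mm and grips with 20 to 120 N. Pads are 22 mm wide; open, the fingers measure 114 mm over their backs; the gripper's body (76 mm by 85 mm) begins 54 mm behind the grasp point. The pads swing forward as they close: fully open they stand 13 mm farther back than shut.
Start: joints at [51.664, 21.807, 74.336, -0, 83.858, -12.336], TCP at [0.241, 0.494, 0.248] pointing down, gripper open.
Joint ranges: [-178.18, 178.18], [-50.72, 133.34], [12.68, 142.11], [-81.47, 261.47], [9.98, 163.14], [-165.26, 165.26]. Speed limits (degrees/s): [136.94, 136.94, 180, 180, 180, 180].

## Interface

Orientations are given as a 3x3 rotation matrix whose columns are the frame's x, y, z axes.
In Python, from rig import env gives the robot as it stands. The module is installed in compiled form; this text tells all that it offers.
- The arm moves only by the tool jog_arm, never from a script. Its arguments are lists of equal length, an entry for each row: "hand": the finger opening in m, from 0 to 0.0854; "travel": the shift along the world's x, y, z in m, a list of three; "yaw": the turn about the world's z in rad. A call has exactly 5 rows; each row shifts and turns the commanded pose from where the row before left it; what a row does not reach is not made up. A row lasts 1/8 s, in which the tool goes at most 62.5 mm and 10.7 degrees, less where a joint would pass 70% of its speed; a pose out of reach is approached as far as the arm can. A call is refused whole if a number of a shift passes 0.0625 or a number of a turn 0.188, either way. A call with a gripper value outside its range is refused whole. The fingers move at their own pace and stop on an object; "grip_force" is the grip in N (left out, the last holds). Time passes only in rows, so rows that do not move let the fingers close, or fill a call up. It gives the time, the measured TCP pose, the force, the opening and the grip force at its end, in the units of the state.
- env.observe(): the state, without advancing time (a new reading comes with each control period).
- env.get_image(name): name is "scene" or "top"; returns the picture (400x640x3 uint8, red, green, blue); there is no depth.
- env.calibration(name): a dict with "fx", "fy", "cx", "cy" (pixels), "position" and "rotation" of the camera in the world. Camera axes: x right, y down, z forward; pixel columns grow to the right and rows downward; lengths in m; the calibration is good to about 2 mm. A picture is of the moment at which its call begins. calibration takes no time and is no camera call.
- env.close_job(): hands the job in; it is judged then, once.
The state is a dict: "time_s": time; "q": joint angles; "qvel": joint speeds; "joint_efforts": joint torques, N m; "position": TCP position; "tool_rot": TCP orientation; "ft_force": force on the tool from outside, world axes, zero at the start; "wrist_torque": the same for the moment, N m; "grip_width": finger opening in m; "gripper_force": force on a finger pad.
Only numpy, scipy, OpenCV 4.12 (cv2) and the standard library are available. Lean on these libraries where they do the work, as an engineer would, in place of code of your own. Each camera call takes 0.05 s, during which the arm holds its last target. There are 200 camera calls.

## Working session

There is one attempt and no reset: what is moved stays moved. The work goes in short steps, Python scripts to look and compute and a tool call to move; the robot and the scene stay as the last step left them, time stands still between calls to the robot, and variables do not carry over. Pictures are saved under pics/ and viewed, at most 14 in all, crops included, and the job is handed in when it is done.

Besides the shell and the picture viewer there is one more tool, called as a command line: name --pt "numbers of a row" for each row, then --argument value for the rest. jog_arm: Moves the arm, as the interface text tells. Its arguments: {"type":"object","properties":{"hand":{"type":"array"},"travel":{"type":"array"},"yaw":{"type":"array"},"grip_force":{"type":"number"}},"required":["hand","travel","yaw"]}

```bash
mkdir -p pics; cat > h.py <<'E'
import numpy as np, cv2
from rig import env
def snap(n,f):
    im=env.get_image(n); cv2.imwrite(f'pics/{f}.png',im[:,:,::-1]); return im
def px2w(n,u,v,z):
    c=env.calibration(n);R=np.array(c['rotation']);p=np.array(c['position'])
    d=R@np.array([(u-c['cx'])/c['fx'],(v-c['cy'])/c['fy'],1.]); return p+d*(z-p[2])/d[2]
def w2px(n,X):
    c=env.calibration(n);R=np.array(c['rotation']);q=R.T@(np.array(X)-np.array(c['position']))
    return c['fx']*q[0]/q[2]+c['cx'],c['fy']*q[1]/q[2]+c['cy']
E
python3 - <<'E'
from h import *
print(env.finger_overhang)
for n in('scene','top'):
    snap(n,n+'0');c=env.calibration(n);print(n,c)
o=env.observe();print(o['position'],o['tool_rot'],o['grip_width'])
E
```

```text
0.017
scene {'fx': 459.55413320489953, 'fy': 459.55413320489953, 'cx': 316.95090545639675, 'cy': 209.0287010801278, 'position': array([1.1000517 , 0.1318989 , 1.05256071]), 'rotation': array([[-0.18967749,  0.80493476, -0.56222991],
       [ 0.98184472,  0.1565752 , -0.10707545],
       [ 0.00184251, -0.57233228, -0.82001974]])}
top {'fx': 501.78660620102954, 'fy': 501.78660620102954, 'cx': 329.71891995287274, 'cy': 197.08569416057517, 'position': array([ 0.34167698, -0.00192268,  1.68285471]), 'rotation': array([[-8.54241285e-04, -9.96737954e-01,  8.07014376e-02],
       [-9.99950448e-01,  5.09939786e-05, -9.95485763e-03],
       [ 9.91826913e-03, -8.07059425e-02, -9.96688607e-01]])}
[0.24097488 0.49415012 0.24779537] [[-8.98787095e-01  4.38384667e-01 -8.00576805e-04]
 [ 4.38385307e-01  8.98786589e-01 -9.95015437e-04]
 [ 2.83348185e-04 -1.24526814e-03 -9.99999185e-01]] 0.08521887875070476
```

View pics/top0.png

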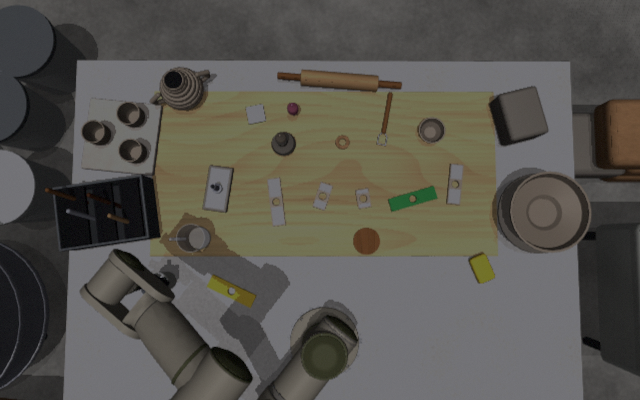

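View pics/scene0.png

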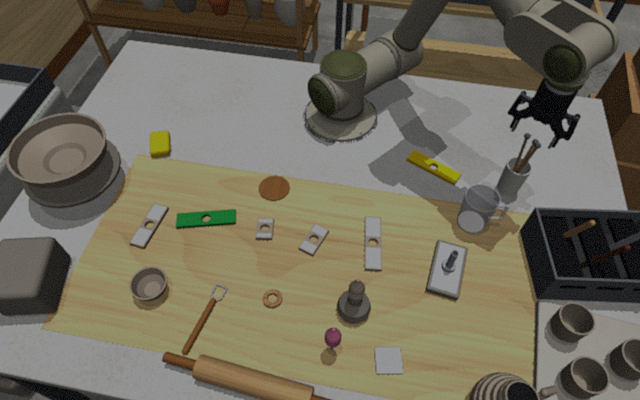

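The four pale slats in the top view are at (276,201), (322,195), (363,198) and (455,184). The green (412,198) and yellow (231,290) ones are look-alikes. The grey finial in the vase at (283,143) fits the description; the pink one at (293,108) does not. I'll confirm this in an enlarged crop.

```bash
python3 - <<'E'
from h import *
t=cv2.imread('pics/top0.png');s=cv2.imread('pics/scene0.png')
g=lambda a:np.clip(a.astype(float)*1.5,0,255).astype(np.uint8)
a=cv2.resize(g(t[95:225,195:475]),(800,371),interpolation=cv2.INTER_CUBIC)
cv2.imwrite('pics/tc.png',a)
b=cv2.resize(g(s[195:355,120:480]),None,fx=2.2,fy=2.2,interpolation=cv2.INTER_CUBIC)
cv2.imwrite('pics/sc.png',b)
# pale segments: low saturation bright
for n,im in(('top',t),('scene',s)):
    hsv=cv2.cvtColor(im,cv2.COLOR_BGR2HSV)
    m=((hsv[...,1]<60)&(hsv[...,2]>100)).astype(np.uint8)
    cs,_=cv2.findContours(m,cv2.RETR_EXTERNAL,cv2.CHAIN_APPROX_NONE)
    for c in cs:
        A=cv2.contourArea(c)
        if 80<A<3000:
            r=cv2.minAreaRect(c)
            P=np.array([px2w(n,u,v,0.018 if 1 else 0)[:2] for u,v in c[:,0]])
            R=cv2.minAreaRect((P*1000).astype(np.float32))
            print(n,np.round(r[0]),A,'world',np.round(R[0],1),np.round(R[1],1),round(R[2],1))
E
```

```text
top [299. 388.] 388.0 world [-142.1   81. ] [ 49.4 104.8] 52.5
top [213. 388.] 525.0 world [-141.  357.] [ 58.9 123.5] 48.7
top [133. 300.] 240.5 world [140.3 622.1] [48.  77.3] 28.3
top [106. 283.] 386.5 world [196.2 711.5] [ 45.1 109.3] 50.9
top [136. 278.] 289.5 world [210.6 616.3] [178.5  20.3] 50.5
top [542. 212.] 505.0 world [ 426.4 -728.2] [83.7 87.1] 88.1
top [363. 198.] 213.5 world [ 472.6 -129.5] [63.2 43.1] 8.4
top [568. 204.] 624.0 world [ 455.2 -814.2] [141.8  72.5] 23.8
top [322. 196.] 299.0 world [480.5   6.6] [44.4 87. ] 72.7
top [303. 205.] 696.0 world [449.9  69.2] [248.1 182.1] 88.2
top [217. 188.] 729.5 world [506.  356.2] [ 64.9 135.9] 82.1
top [455. 184.] 435.0 world [ 521.8 -438.7] [ 41.7 134.4] 83.6
top [ 16. 186.] 1861.0 world [ 516.4 1019.6] [241.1 108.7] 3.0
top [255. 113.] 263.0 world [759.6 231.9] [61.1 62. ] 10.6
scene [339. 394.] 627.5 world [856.5 134.8] [ 26.2 237.9] 0.0
scene [388. 360.] 687.0 world [762.6 231. ] [60.1 60.6] 11.3
scene [148. 282.] 900.5 world [ 686.7 -372. ] [89.1 88.5] 32.1
scene [448. 268.] 1466.0 world [502.2 355.3] [ 76.4 147. ] 
[... 177 characters left out ...]
.6  43.3] 6.6
scene [470. 221.] 385.5 world [349.7 411.5] [64.7 66.4] 11.0
scene [148. 224.] 619.0 world [ 524.1 -437.4] [ 43.6 134.6] 83.9
scene [ 14. 100.] 538.0 world [  131.9 -1073.9] [201.7  88. ] 32.5
scene [330.  84.] 93.5 world [-127.2  -58.8] [115.5  27.6] 42.3
scene [375.  57.] 686.0 world [-293.7   81.7] [185.2 120.2] 22.8
scene [114.  34.] 141.0 world [-236.4 -881.7] [105.   66.7] 12.9
scene [326.  27.] 147.0 world [-444.9 -127.9] [127.6  57.4] 9.7Traceback (most recent call last):
  File "<stdin>", line 17, in <module>
  File "h.py", line 6, in px2w
    c=env.calibration(n);R=np.array(c['rotation']);p=np.array(c['position'])
ValueError: time passes only in moves, steps and waits
```

View pics/tc.png

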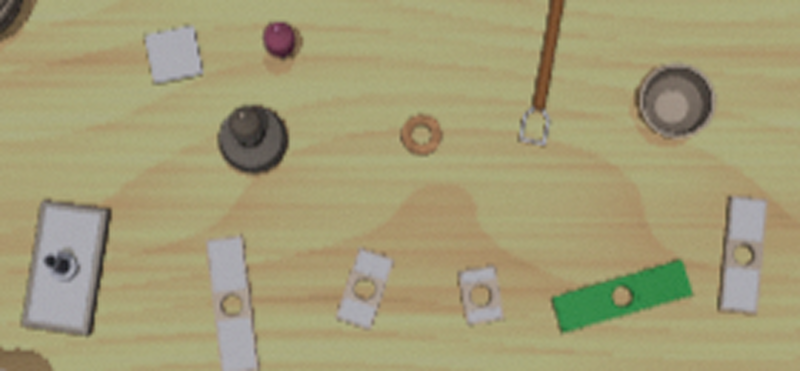

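View pics/sc.png

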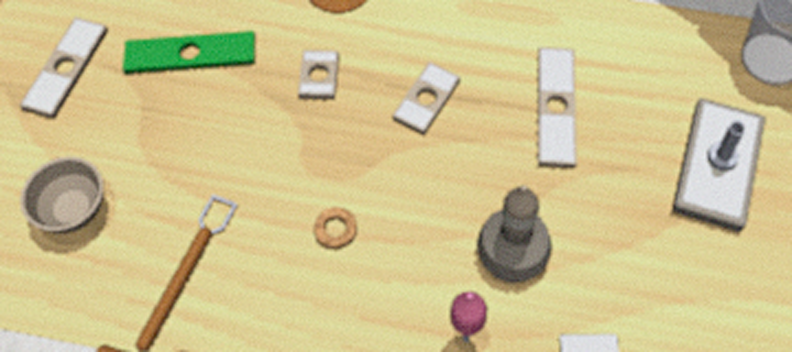

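The crops confirm it. slat1 (160) is at (276,201), slat2 (136) at (455,184), slat4 (88) at (322,195) and slat5 (64) at (363,198), and slat3 is absent. The plinth is at top (217,188), the cork at top (342,143), and the grey finial in the vase at top (283,143).

```bash
python3 - <<'E'
from h import *
t=cv2.imread('pics/top0.png');s=cv2.imread('pics/scene0.png')
print('mouth top',px2w('top',214.3,185.3,.094),'scene',px2w('scene',455.5,253.2,.094))
print('collar scene',px2w('scene',120+723/2.2,195+156/2.2,.034),'top',px2w('top',195+65/2.857,95+266/2.857,.034))
g=lambda a:np.clip(a.astype(float)*1.6,0,255).astype(np.uint8)
a=cv2.resize(g(t[160:220,190:250]),(400,400),interpolation=cv2.INTER_CUBIC)
b=cv2.resize(g(s[230:300,415:485]),(400,400),interpolation=cv2.INTER_CUBIC)
c=cv2.resize(g(t[120:165,265:310]),(400,200*1),interpolation=cv2.INTER_CUBIC) if 0 else cv2.resize(g(t[123:163,263:303]),(200,200))
d=cv2.resize(g(s[270:330,320:380]),(200,200))
cv2.imwrite('pics/pl.png',np.vstack([np.hstack([a,b]),np.hstack([c,d,d*0,d*0])]))
for n,im in(('top',t),('scene',s)):
    hsv=cv2.cvtColor(im,cv2.COLOR_BGR2HSV)
    for name,m,z in(('pale',((hsv[...,1]<60)&(hsv[...,2]>100)),.012),('plinth',((hsv[...,1]<60)&(hsv[...,2]>100)),.022),
                  ('cork',(hsv[...,0]<17)&(hsv[...,1]>90),.010)):
        cs,_=cv2.findContours(m.astype(np.uint8),cv2.RETR_EXTERNAL,cv2.CHAIN_APPROX_NONE)
        for c in cs:
            A=cv2.contourArea(c)
            if not 60<A<1600: continue
            P=np.array([px2w(n,u,v,z)[:2] for u,v in c[:,0]])*1000
            R=cv2.minAreaRect(P.astype(np.float32)); x,y=R[0]
            if 400<x<700 and -500<y<400 and max(R[1])<175 and (name!='plinth' or y>300) and (name!='cork' or max(R[1])<80):
                print(n,name,np.round(R[0],1),np.round(R[1],1),round(R[2],1))
E
```

```text
mouth top [0.50789475 0.34872827 0.094     ] scene [0.50588472 0.35549977 0.094     ]
collar scene [0.5086448  0.35344204 0.034     ] top [0.50488636 0.35046204 0.034     ]
top pale [ 473. -130.] [63.4 43.2] 8.4
top pale [481.    6.6] [44.6 87.3] 72.7
top pale [506.6 357.5] [ 65.1 136.3] 82.1
top pale [ 522.4 -440.3] [ 41.9 134.9] 83.6
top pale [ 699.6 -356.4] [30.5 31.1] 89.1
top plinth [505.7 355.4] [ 64.7 135.5] 82.1Traceback (most recent call last):
  File "<stdin>", line 19, in <module>
  File "h.py", line 6, in px2w
    c=env.calibration(n);R=np.array(c['rotation']);p=np.array(c['position'])
ValueError: time passes only in moves, steps and waits
```

View pics/pl.png

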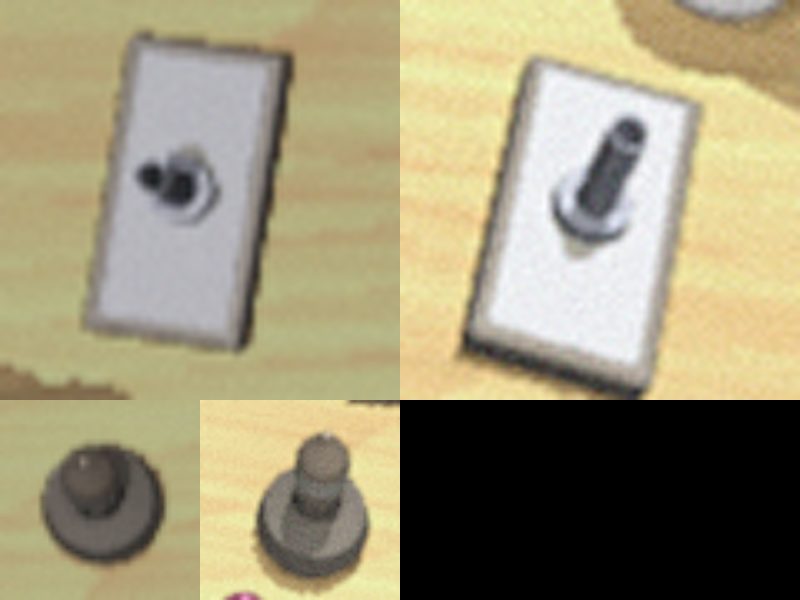

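```bash
sed -i '1i import functools' h.py; sed -i 's/env\.calibration(n)/cal(n)/' h.py; cat >> h.py <<'E'
@functools.lru_cache
def cal(n): return env.calibration(n)
def rects(n,im,kind,z):
    """world rectangles (mm) of blobs of a kind at height z; im in BGR"""
    hsv=cv2.cvtColor(im,cv2.COLOR_BGR2HSV)
    m=((hsv[...,1]<60)&(hsv[...,2]>100)) if kind=='pale' else (hsv[...,0]<17)&(hsv[...,1]>90)
    cs,_=cv2.findContours(m.astype(np.uint8),cv2.RETR_EXTERNAL,cv2.CHAIN_APPROX_NONE)
    for c in cs:
        if not 60<cv2.contourArea(c)<1600: continue
        P=np.array([px2w(n,u,v,z)[:2] for u,v in c[:,0]])*1000
        R=cv2.minAreaRect(P.astype(np.float32)); x,y=R[0]
        if 400<x<700 and -500<y<400 and max(R[1])<175: yield R,P
E
python3 - <<'E'
from h import *
for l,z,a,b in(('mouth',.094,(212.2,186.7),(455.1,252.75)),('collar',.034,(217.75,187.9),(449,265.9)),('apex',.162,(280,135.4),(357.5,280.5)),('pinkapex?',.09,(293,106),(333,332))):
    print(l,px2w('top',*a,z),px2w('scene',*b,z))
for n in('top','scene'):
    im=cv2.imread(f'pics/{n}0.png')
    for k,z in(('pale',.012),('pale',.022),('cork',.01)):
        for R,P in rects(n,im,k,z): print(n,k,z,np.round(R[0],1),np.round(R[1],1),round(R[2],1))
# cork by hue stats
    u,v=(342,143) if n=='top' else (272,298)
    hsv=cv2.cvtColor(im,cv2.COLOR_BGR2HSV)[v-14:v+15,u-14:u+15].astype(int)
    bg=np.median(hsv.reshape(-1,3),0); d=np.abs(cv2.cvtColor(im,cv2.COLOR_BGR2LAB)[v-14:v+15,u-14:u+15].astype(int)-np.median(cv2.cvtColor(im,cv2.COLOR_BGR2LAB)[v-14:v+15,u-14:u+15].reshape(-1,3),0)).sum(-1)
    m=(d>25).astype(np.uint8);cs,_=cv2.findContours(m,cv2.RETR_EXTERNAL,cv2.CHAIN_APPROX_NONE)
    c=max(cs,key=cv2.contourArea);P=np.array([px2w(n,x+u-14,y+v-14,.010)[:2] for x,y in c[:,0]])*1000
    print(n,'corkring',bg,cv2.minAreaRect(P.astype(np.float32)))
E
```

```text
mouth [0.50342573 0.35530156 0.094     ] [0.50482132 0.35453721 0.094     ]
collar [0.50556377 0.35047737 0.034     ] [0.50844639 0.3543305  0.034     ]
apex [0.65472777 0.13529338 0.162     ] [0.65541194 0.13572956 0.162     ]
pinkapex? [0.76582893 0.10052523 0.09      ] [0.7504187  0.10134498 0.09      ]
top pale 0.012 [ 473. -130.] [63.4 43.2] 8.4
top pale 0.012 [481.    6.6] [44.6 87.3] 72.7
top pale 0.012 [506.6 357.5] [ 65.1 136.3] 82.1
top pale 0.012 [ 522.4 -440.3] [ 41.9 134.9] 83.6
top pale 0.012 [ 699.6 -356.4] [30.5 31.1] 89.1
top pale 0.022 [ 472.2 -129.2] [63.1 43. ] 8.4
top pale 0.022 [480.2   6.5] [44.3 86.8] 72.7
top pale 0.022 [505.7 355.4] [ 64.7 135.5] 82.1
top pale 0.022 [ 521.3 -437.6] [ 41.6 134.1] 83.6
top pale 0.022 [ 697.4 -354.3] [30.3 30.9] 89.1
top cork 0.01 [663.7 -60.3] [41.  47.3] 0.1
top corkring [ 26.  78. 113.] ((663.3521728515625, -59.273677825927734), (46.8638916015625, 47.333038330078125), 63.154930114746094)
scene pale 0.012 [ 684.3 -374.9] [89.6 89. ] 32.1
scene pale 0.012 [498.7 356.6] [ 76.9 147.8] 81.9
scene pale 0.012 [480.1   5. ] [43.3 87.8] 71.2
scene pale 0.012 [ 472.5 -130.8] [60.9 43.3] 10.4
scene pale 0.012 [460.2 160. ] [161.5  43.6] 6.6
scene pale 0.012 [ 520.7 -440.7] [ 43.9 135.4] 83.9
scene pale 0.022 [ 688.3 -370. ] [88.8 88.1] 32.1
scene pale 0.022 [504.5 354.4] [ 76.1 146.4] 81.9
scene pale 0.022 [486.1   6.2] [42.9 87. ] 71.2
scene pale 0.022 [ 478.5 -128.3] [60.3 42.9] 10.4
scene pale 0.022 [466.4 159.7] [160.   43.2] 6.6
scene pale 0.022 [ 526.3 -435.2] [ 43.4 134.1] 83.9
scene cork 0.01 [666.7 -61.4] [44.9 43.9] 13.5
scene corkring [ 23.  87. 146.] ((667.29345703125, -60.918418884277344), (47.35892105102539, 48.50971603393555), 78.00938415527344)
```

jog_arm --hand '[0.085, 0.085, 0.085, 0.085, 0.085]' --pt "0.028 -0.037 0" --pt "0.028 -0.037 0" --pt "0.028 -0.037 0" --pt "0.028 -0.037 0" --pt "0.028 -0.037 0" --yaw '[0.021, 0.021, 0.021, 0.021, 0.021]' --grip_force 30

```text
time_s: 0.72
position: [0.3817, 0.308, 0.2481]
tool_rot: [[-0.94, 0.341, -0.0], [0.341, 0.94, -0.0], [0.0, -0.0, -1.0]]
ft_force: [-0.3, -0.0, -0.1]
grip_width: 0.0847
gripper_force: 0.0
```

jog_arm --hand '[0.065, 0.065, 0.065, 0.065, 0.065]' --pt "0.028 -0.037 0" --pt "0.028 -0.037 0" --pt "0.028 -0.037 0" --pt "0.028 -0.037 0" --pt "0.028 -0.037 0" --yaw '[0.021, 0.021, 0.021, 0.021, 0.021]'

```text
time_s: 1.35
position: [0.5217, 0.123, 0.2481]
tool_rot: [[-0.971, 0.241, -0.001], [0.241, 0.971, 0.0], [0.001, -0.0, -1.0]]
ft_force: [0.3, 0.4, 0.4]
grip_width: 0.0653
gripper_force: 0.0
```

jog_arm --hand '[0.065, 0.065, 0.065, 0.065, 0.065]' --pt "0.028 -0.037 0" --pt "0.028 -0.037 0" --pt "0.028 -0.037 0" --pt "0.028 -0.037 0" --pt "0.028 -0.037 0" --yaw '[0.021, 0.021, 0.021, 0.021, 0.021]'

```text
time_s: 1.98
position: [0.6618, -0.062, 0.2478]
tool_rot: [[-0.99, 0.138, -0.001], [0.138, 0.99, 0.0], [0.001, 0.0, -1.0]]
ft_force: [-0.3, 0.3, 0.4]
grip_width: 0.0649
gripper_force: 0.0
```

jog_arm --hand '[0.065, 0.065, 0.065, 0.065, 0.065]' --pt "0.003 0.002 -0.035" --pt "0 0 -0.04" --pt "0 0 -0.04" --pt "0 0 -0.04" --pt "0 0 -0.02" --yaw '[0, 0, 0, 0, 0]'

```text
time_s: 2.6
position: [0.663, -0.0584, 0.0704]
tool_rot: [[-0.99, 0.138, -0.004], [0.138, 0.99, 0.001], [0.004, 0.001, -1.0]]
ft_force: [-0.4, 0.4, 1.6]
grip_width: 0.0651
gripper_force: 0.0
```

jog_arm --hand '[0.065, 0.065, 0.065, 0.065, 0.065]' --pt "0 0 -0.02" --pt "0 0 -0.02" --pt "0 0 -0.01" --pt "0 0 -0.005" --pt "0 0 0" --yaw '[0, 0, 0, 0, 0]'

```text
time_s: 3.22
position: [0.6642, -0.0587, 0.0185]
tool_rot: [[-0.99, 0.138, 0.0], [0.138, 0.99, -0.0], [-0.0, -0.0, -1.0]]
ft_force: [0.4, -0.5, 0.5]
grip_width: 0.0653
gripper_force: 0.0
```

```bash
python3 - <<'E'
from h import *
s=snap('scene','s1');t=snap('top','t1')
g=lambda a:np.clip(a.astype(float)*1.5,0,255).astype(np.uint8)[:,:,::-1]
a=cv2.resize(g(s[250:350,220:320]),(400,400));b=cv2.resize(g(t[113:173,312:372]),(400,400))
cv2.imwrite('pics/c1.png',np.hstack([a,b]))
E
```

```text
(no output)
```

View pics/c1.png

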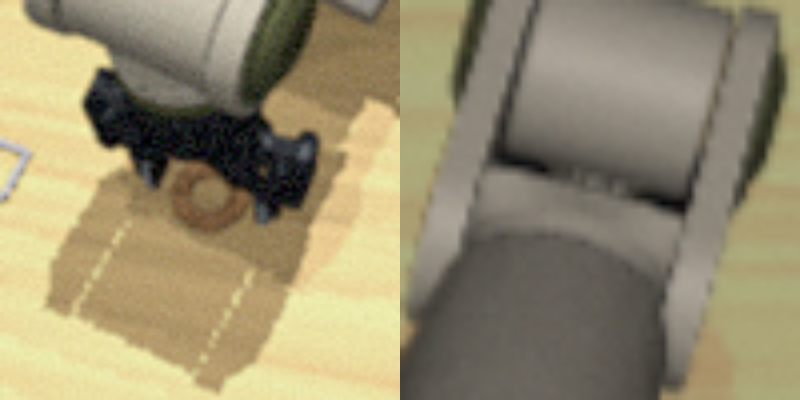

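The ring lies between the fingers (crop: ring (210,197), fingertips (150,180) and (265,212)), so it is centred. I'll grip it.

jog_arm --hand '[0.055, 0.046, 0.044, 0.044, 0.044]' --pt "0 0 0" --pt "0 0 0" --pt "0 0 0" --pt "0 0 0" --pt "0 0 0" --yaw '[0, 0, 0, 0, 0]' --grip_force 25

```text
time_s: 3.95
position: [0.6643, -0.0587, 0.0191]
tool_rot: [[-0.99, 0.138, 0.001], [0.138, 0.99, -0.0], [-0.001, -0.0, -1.0]]
ft_force: [-1.0, 0.3, 5.3]
grip_width: 0.046
gripper_force: 25.1
```

jog_arm --hand '[0.044, 0.044, 0.044, 0.044, 0.044]' --pt "0 0 0.01" --pt "0 0 0.03" --pt "0 0 0.04" --pt "0 0 0.03" --pt "0 0 0" --yaw '[0, 0, 0, 0, 0]'

```text
time_s: 4.58
position: [0.665, -0.0589, 0.1311]
tool_rot: [[-0.99, 0.138, 0.005], [0.138, 0.99, -0.001], [-0.005, -0.001, -1.0]]
ft_force: [-0.4, -0.9, -0.9]
grip_width: 0.0456
gripper_force: 25.9
```

jog_arm --hand '[0.044, 0.044, 0.044, 0.044, 0.044]' --pt "-0.04 0 0.005" --pt "-0.045 0 0.005" --pt "-0.045 0.01 0.005" --pt "-0.031 0.03 0" --pt "0 0.045 0" --yaw '[0, 0, 0, 0, 0]'

```text
time_s: 5.2
position: [0.5009, 0.0266, 0.1427]
tool_rot: [[-0.99, 0.141, -0.002], [0.141, 0.99, 0.0], [0.002, -0.0, -1.0]]
ft_force: [0.6, 0.2, 0.1]
grip_width: 0.046
gripper_force: 25.9
```

jog_arm --hand '[0.044, 0.044, 0.044, 0.044, 0.044]' --pt "0 0.05 0" --pt "0 0.05 0" --pt "0 0.05 0" --pt "0 0.05 0" --pt "0 0.05 0" --yaw '[0, 0, 0, 0, 0]'

```text
time_s: 5.82
position: [0.5025, 0.2778, 0.1422]
tool_rot: [[-0.99, 0.138, -0.002], [0.138, 0.99, -0.001], [0.002, -0.001, -1.0]]
ft_force: [0.0, -0.9, -0.6]
grip_width: 0.0458
gripper_force: 25.9
```

jog_arm --hand '[0.044, 0.044, 0.044, 0.044, 0.044]' --pt "0 0.045 0" --pt "0 0.03 0" --pt "0 0.005 0" --pt "0 0 0" --pt "0 0 0" --yaw '[0, 0, 0, 0, 0]'

```text
time_s: 6.45
position: [0.5033, 0.3552, 0.1432]
tool_rot: [[-0.99, 0.14, -0.0], [0.14, 0.99, -0.0], [0.0, -0.0, -1.0]]
ft_force: [1.0, 0.4, 0.1]
grip_width: 0.0457
gripper_force: 25.9
```

```bash
python3 - <<'E'
from h import *
s=snap('scene','s2')
g=lambda a:np.clip(a.astype(float)*1.5,0,255).astype(np.uint8)[:,:,::-1]
cv2.imwrite('pics/c2.png',cv2.resize(g(s[200:300,400:500]),(600,600),interpolation=cv2.INTER_CUBIC))
p=env.observe()['position'];print(p)
E
```

```text
[0.50329274 0.35528078 0.14326016]
```

View pics/c2.png

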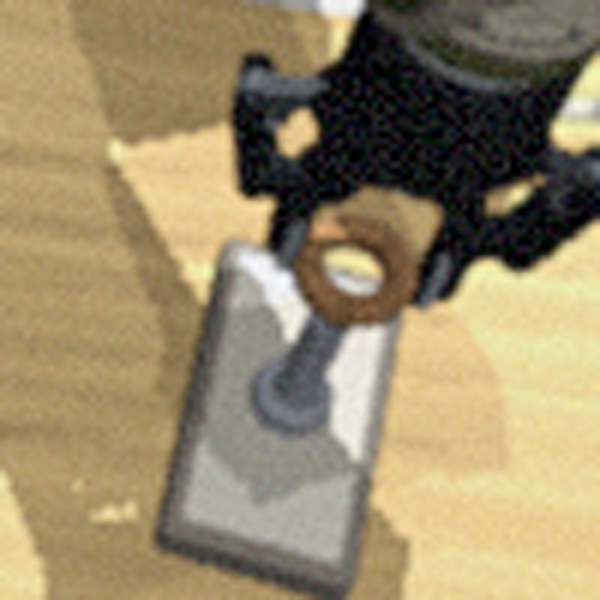

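The ring is held flat above the tube, with its hole centre at scene px (459.2,245.0).

```bash
python3 - <<'E'
from h import *
for z in(.124,.129,.134): print(px2w('scene',459.2,245.0,z))
print(w2px('scene',[.5045,.355,.134]),w2px('scene',[.5045,.355,.094]))
E
```

```text
[0.50059689 0.35655658 0.124     ]
[0.50382476 0.35534687 0.129     ]
[0.50705263 0.35413716 0.134     ]
(np.float64(459.5954373941862), np.float64(244.12565751008412)) (np.float64(455.2993770071139), np.float64(252.66677813551243))
```

jog_arm --hand '[0.044, 0.044, 0.044, 0.044, 0.044]' --pt "0 0 -0.01" --pt "0 0 -0.01" --pt "0 0 -0.01" --pt "0 0 -0.005" --pt "0 0 -0.005" --yaw '[0, 0, 0, 0, 0]'

```text
time_s: 7.12
position: [0.5031, 0.3564, 0.103]
tool_rot: [[-0.99, 0.138, 0.0], [0.138, 0.99, -0.0], [-0.0, -0.0, -1.0]]
ft_force: [0.5, 0.0, -0.9]
grip_width: 0.046
gripper_force: 25.9
```

jog_arm --hand '[0.044, 0.044, 0.044, 0.044, 0.044]' --pt "0 0 -0.01" --pt "0 0 -0.01" --pt "0 0 -0.01" --pt "0 0 -0.006" --pt "0 0 -0.005" --yaw '[0, 0, 0, 0, 0]'

```text
time_s: 7.75
position: [0.5031, 0.3563, 0.0619]
tool_rot: [[-0.99, 0.138, -0.0], [0.138, 0.99, -0.0], [0.0, -0.0, -1.0]]
ft_force: [0.4, -0.9, -0.5]
grip_width: 0.0458
gripper_force: 25.9
```

jog_arm --hand '[0.044, 0.044, 0.044, 0.044, 0.044]' --pt "0 0 -0.002" --pt "0 0 -0.002" --pt "0 0 -0.001" --pt "0 0 -0.001" --pt "0 0 0" --yaw '[0, 0, 0, 0, 0]'

```text
time_s: 8.38
position: [0.5031, 0.3563, 0.0563]
tool_rot: [[-0.99, 0.138, -0.0], [0.138, 0.99, 0.0], [0.0, 0.0, -1.0]]
ft_force: [-0.6, 0.5, 0.1]
grip_width: 0.0457
gripper_force: 25.9
```

jog_arm --hand '[0.044, 0.044, 0.044, 0.044, 0.044]' --pt "0 0 -0.001" --pt "0 0 -0.001" --pt "0 0 -0.0005" --pt "0 0 -0.0005" --pt "0 0 0" --yaw '[0, 0, 0, 0, 0]'

```text
time_s: 9.0
position: [0.5031, 0.3563, 0.0533]
tool_rot: [[-0.99, 0.138, -0.0], [0.138, 0.99, -0.0], [0.0, -0.0, -1.0]]
ft_force: [-0.9, -0.3, 0.4]
grip_width: 0.046
gripper_force: 25.9
```

jog_arm --hand '[0.044, 0.044, 0.044, 0.044, 0.044]' --pt "0 0 -0.0005" --pt "0 0 0" --pt "0 0 0" --pt "0 0 0" --pt "0 0 0" --yaw '[0, 0, 0, 0, 0]'

```text
time_s: 9.62
position: [0.5031, 0.3563, 0.0531]
tool_rot: [[-0.99, 0.138, 0.0], [0.138, 0.99, 0.0], [-0.0, 0.0, -1.0]]
ft_force: [-2.0, -1.4, 4.4]
grip_width: 0.046
gripper_force: 26.3
```

jog_arm --hand '[0.05, 0.054, 0.06, 0.065, 0.068]' --pt "0 0 0" --pt "0 0 0" --pt "0 0 0" --pt "0 0 0" --pt "0 0 0.005" --yaw '[0, 0, 0, 0, 0]'

```text
time_s: 10.25
position: [0.5029, 0.3562, 0.0577]
tool_rot: [[-0.99, 0.138, -0.001], [0.138, 0.99, -0.0], [0.001, -0.0, -1.0]]
ft_force: [-0.3, -0.2, -0.3]
grip_width: 0.0682
gripper_force: 0.0
```

jog_arm --hand '[0.068, 0.068, 0.068, 0.068, 0.068]' --pt "0 0 0.03" --pt "0 0 0.04" --pt "0 0 0.02" --pt "-0.01 -0.045 0" --pt "-0.01 -0.05 0" --yaw '[0, 0, 0, 0.05, 0.1]'

```text
time_s: 10.88
position: [0.4827, 0.2606, 0.1483]
tool_rot: [[-1.0, -0.015, 0.001], [-0.015, 1.0, 0.0], [-0.001, 0.0, -1.0]]
ft_force: [0.9, -0.8, 0.2]
grip_width: 0.0678
gripper_force: 0.0
```

jog_arm --hand '[0.068, 0.068, 0.068, 0.068, 0.068]' --pt "-0.01 -0.05 0" --pt "-0.0125 -0.05 0" --pt "0 0 -0.04" --pt "0 0 -0.03" --pt "0 0 0" --yaw '[0.1, 0.005, 0, 0, 0]'

```text
time_s: 11.5
position: [0.4598, 0.1611, 0.0769]
tool_rot: [[-0.993, -0.116, -0.003], [-0.116, 0.993, -0.0], [0.003, 0.0, -1.0]]
ft_force: [0.8, 0.8, 0.3]
grip_width: 0.0678
gripper_force: 0.0
```

```bash
python3 - <<'E'
from h import *
s=snap('scene','s3');t=snap('top','t3')
g=lambda a:np.clip(a.astype(float)*1.5,0,255).astype(np.uint8)[:,:,::-1]
cv2.imwrite('pics/c3.png',cv2.resize(g(s[190:290,330:490]),(800,500),interpolation=cv2.INTER_CUBIC))
for R,P in rects('scene',s[:,:,::-1],'pale',.012): print(np.round(R[0],1),np.round(R[1],1),round(R[2],1))
print('t')
for R,P in rects('top',t[:,:,::-1],'pale',.012): print(np.round(R[0],1),np.round(R[1],1),round(R[2],1))
E
```

```text
[ 684.8 -373.8] [89.7 89.2] 33.1
[512.8 168.2] [49.5 38.4] 7.4
[499.5 355.9] [ 78.  148.1] 82.6
[480.1   4.9] [43.5 87.7] 71.2
[ 472.5 -130.9] [60.9 43.1] 10.4
[ 521.1 -440.9] [ 43.5 136.1] 83.7
t
[ 473.9 -129.9] [64.4 43.2] 8.4
[489.4 204. ] [39.6 95.5] 6.4
[480.9   6. ] [44.3 88.1] 71.7
[506.4 357.2] [ 66.3 136.7] 81.8
[ 522.  -440.3] [ 42.1 135. ] 83.2
[ 699.6 -356.4] [30.5 31.1] 89.1
```

View pics/c3.png

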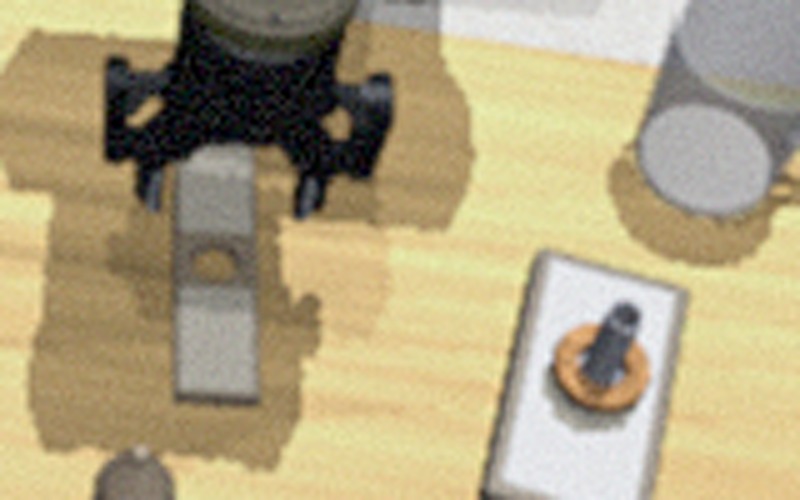

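The cork is seated on the collar and slat1 lies centred below the fingers. I'll descend and grip it.

jog_arm --hand '[0.068, 0.068, 0.068, 0.068, 0.068]' --pt "0.0005 -0.001 -0.02" --pt "0 0 -0.02" --pt "0 0 -0.012" --pt "0 0 -0.005" --pt "0 0 0" --yaw '[0, 0, 0, 0, 0]'

```text
time_s: 12.22
position: [0.4613, 0.1604, 0.0212]
tool_rot: [[-0.993, -0.116, 0.001], [-0.116, 0.993, 0.0], [-0.001, 0.0, -1.0]]
ft_force: [-0.6, 0.1, -0.4]
grip_width: 0.0681
gripper_force: 0.0
```

jog_arm --hand '[0.055, 0.046, 0.04, 0.04, 0.04]' --pt "0 0 0" --pt "0 0 0" --pt "0 0 0" --pt "0 0 0" --pt "0 0 0" --yaw '[0, 0, 0, 0, 0]' --grip_force 60

```text
time_s: 12.85
position: [0.4613, 0.1604, 0.0216]
tool_rot: [[-0.993, -0.116, 0.001], [-0.116, 0.993, 0.0], [-0.001, -0.0, -1.0]]
ft_force: [-1.4, -0.4, 8.1]
grip_width: 0.0417
gripper_force: 60.0
```

jog_arm --hand '[0.04, 0.04, 0.04, 0.04, 0.04]' --pt "0 0 0.005" --pt "0 0 0.03" --pt "0 0 0.05" --pt "0 0 0.043" --pt "0 0 0" --yaw '[0, 0, 0, 0, 0]'

```text
time_s: 13.48
position: [0.4622, 0.1605, 0.1516]
tool_rot: [[-0.993, -0.116, 0.006], [-0.116, 0.993, 0.001], [-0.006, -0.0, -1.0]]
ft_force: [-0.1, 0.1, -2.0]
grip_width: 0.042
gripper_force: 61.5
```

jog_arm --hand '[0.04, 0.04, 0.04, 0.04, 0.04]' --pt "0.005 0.03 0" --pt "0.01 0.045 0" --pt "0.01 0.05 0" --pt "0.01 0.045 0" --pt "0.009 0.025 0" --yaw '[-0.04, -0.06, -0.06, -0.06, -0.037]'

```text
time_s: 14.1
position: [0.5044, 0.3571, 0.147]
tool_rot: [[-0.99, 0.14, -0.003], [0.14, 0.99, -0.001], [0.002, -0.001, -1.0]]
ft_force: [1.3, -0.1, -0.8]
grip_width: 0.042
gripper_force: 61.6
```

jog_arm --hand '[0.04, 0.04, 0.04, 0.04, 0.04]' --pt "0 0 -0.01" --pt "0 0 -0.01" --pt "0 0 0" --pt "0 0 0" --pt "0 0 0" --yaw '[0, 0, 0, 0, 0]'

```text
time_s: 14.72
position: [0.5053, 0.355, 0.1293]
tool_rot: [[-0.99, 0.141, 0.001], [0.141, 0.99, 0.0], [-0.001, 0.0, -1.0]]
ft_force: [0.4, -0.1, -2.4]
grip_width: 0.042
gripper_force: 61.5
```

```bash
python3 - <<'E'
from h import *
s=snap('scene','s4')
g=lambda a:np.clip(a.astype(float)*1.5,0,255).astype(np.uint8)[:,:,::-1]
cv2.imwrite('pics/c4.png',cv2.resize(g(s[200:300,400:500]),(600,600),interpolation=cv2.INTER_CUBIC))
for z in(.110,.116,.122): print(z,w2px('scene',[.5048,.3545,z]))
E
```

```text
0.11 (np.float64(456.7691751407376), np.float64(249.38584435917173))
0.116 (np.float64(457.4115394548339), np.float64(248.10710519989618))
0.122 (np.float64(458.05978974543564), np.float64(246.81664896904175))
```

View pics/c4.png

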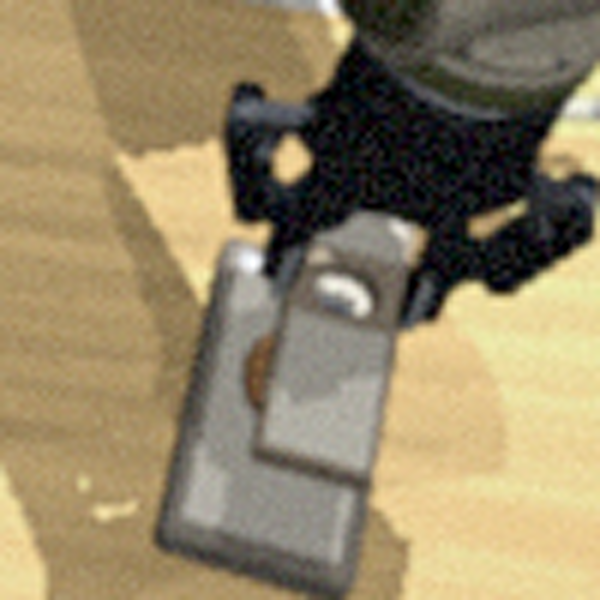

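The hole centre is at about scene px (457.5,248), against (457.8,247.3) expected, which puts it within 1–2 mm of the tube. I'll nudge −1 mm in x and lower.

jog_arm --hand '[0.04, 0.04, 0.04, 0.04, 0.04]' --pt "-0.001 0 -0.01" --pt "0 0 -0.01" --pt "0 0 -0.01" --pt "0 0 -0.01" --pt "0 0 -0.01" --yaw '[0, 0, 0, 0, 0]'

```text
time_s: 15.4
position: [0.5041, 0.3553, 0.078]
tool_rot: [[-0.99, 0.14, -0.0], [0.14, 0.99, -0.0], [0.0, -0.0, -1.0]]
ft_force: [-0.9, 0.1, -2.1]
grip_width: 0.0419
gripper_force: 61.6
```

jog_arm --hand '[0.04, 0.04, 0.04, 0.04, 0.04]' --pt "0 0 -0.006" --pt "0 0 -0.003" --pt "0 0 -0.002" --pt "0 0 -0.001" --pt "0 0 0" --yaw '[0, 0, 0, 0, 0]'

```text
time_s: 16.02
position: [0.5042, 0.3554, 0.067]
tool_rot: [[-0.99, 0.14, 0.0], [0.14, 0.99, 0.0], [-0.0, 0.0, -1.0]]
ft_force: [-0.3, -0.0, -1.9]
grip_width: 0.042
gripper_force: 61.6
```

jog_arm --hand '[0.04, 0.04, 0.04, 0.04, 0.04]' --pt "0 0 -0.0005" --pt "0 0 -0.0005" --pt "0 0 -0.0005" --pt "0 0 0" --pt "0 0 0" --yaw '[0, 0, 0, 0, 0]'

```text
time_s: 16.65
position: [0.5041, 0.3553, 0.0657]
tool_rot: [[-0.99, 0.14, 0.0], [0.14, 0.99, 0.0], [-0.0, 0.0, -1.0]]
ft_force: [-2.4, -1.3, 5.0]
grip_width: 0.0416
gripper_force: 62.2
```

jog_arm --hand '[0.045, 0.05, 0.056, 0.062, 0.068]' --pt "0 0 0" --pt "0 0 0" --pt "0 0 0" --pt "0 0 0" --pt "0 0 0.005" --yaw '[0, 0, 0, 0, 0]'

```text
time_s: 17.27
position: [0.504, 0.3552, 0.0702]
tool_rot: [[-0.99, 0.14, -0.001], [0.14, 0.99, -0.0], [0.001, -0.0, -1.0]]
ft_force: [-0.3, 0.0, 0.3]
grip_width: 0.0682
gripper_force: 0.0
```

jog_arm --hand '[0.068, 0.068, 0.068, 0.068, 0.068]' --pt "0 0 0.03" --pt "0 0 0.04" --pt "0 -0.02 0.02" --pt "0 -0.05 0" --pt "0 -0.06 0" --yaw '[0, 0, 0, 0, 0]'

```text
time_s: 17.9
position: [0.504, 0.2245, 0.1609]
tool_rot: [[-0.99, 0.139, 0.001], [0.139, 0.99, 0.0], [-0.001, 0.0, -1.0]]
ft_force: [1.1, -0.4, -0.0]
grip_width: 0.0684
gripper_force: 0.0
```

jog_arm --hand '[0.068, 0.068, 0.068, 0.068, 0.068]' --pt "0 -0.06 0" --pt "0 -0.06 0" --pt "0 -0.06 0" --pt "0 -0.06 0" --pt "0 -0.06 0" --yaw '[0, 0, 0, 0, 0]'

```text
time_s: 18.52
position: [0.5039, -0.0767, 0.1609]
tool_rot: [[-0.99, 0.14, 0.001], [0.14, 0.99, -0.0], [-0.001, -0.0, -1.0]]
ft_force: [0.7, 0.1, -0.2]
grip_width: 0.0676
gripper_force: 0.0
```

jog_arm --hand '[0.068, 0.068, 0.068, 0.068, 0.068]' --pt "0.003 -0.06 0" --pt "0.003 -0.06 0" --pt "0.003 -0.06 0" --pt "0.003 -0.06 0" --pt "0.003 -0.06 0" --yaw '[0.006, 0.006, 0.006, 0.006, 0.006]'

```text
time_s: 19.15
position: [0.5189, -0.3767, 0.1608]
tool_rot: [[-0.994, 0.111, 0.001], [0.111, 0.994, -0.0], [-0.001, -0.0, -1.0]]
ft_force: [-0.3, -0.5, 0.4]
grip_width: 0.0681
gripper_force: 0.0
```

jog_arm --hand '[0.068, 0.068, 0.068, 0.068, 0.068]' --pt "0.002 -0.05 0" --pt "0 -0.016 -0.03" --pt "0 0 -0.03" --pt "0 0 -0.01" --pt "0 0 0" --yaw '[0, 0, 0, 0, 0]'

```text
time_s: 19.77
position: [0.5213, -0.4405, 0.0907]
tool_rot: [[-0.994, 0.11, -0.0], [0.11, 0.994, 0.0], [0.0, 0.0, -1.0]]
ft_force: [0.1, 0.1, 0.4]
grip_width: 0.0679
gripper_force: 0.0
```

```bash
python3 - <<'E'
from h import *
s=snap('scene','s5')
t=snap('top','t5')
o=env.observe();print(o['position'],o['tool_rot'][:2,1])
for n,im in(('scene',s),('top',t)):
  for R,P in rects(n,im[:,:,::-1],'pale',.012): print(n,np.round(R[0],1),np.round(R[1],1),round(R[2],1))
g=lambda a:np.clip(a.astype(float)*1.5,0,255).astype(np.uint8)[:,:,::-1]
a=cv2.resize(g(s[180:260,110:190]),(400,400));b=cv2.resize(g(s[220:300,400:480]),(400,400))
cv2.imwrite('pics/c5.png',np.hstack([a,b]))
E
```

```text
[ 0.52165522 -0.44087148  0.0919235 ] [0.11011852 0.99391703]
scene [ 675.9 -195.3] [33.7 41.5] 78.8
scene [ 684.4 -375. ] [89.5 90.1] 64.9
scene [ 562.  -446.4] [40.9 49. ] 83.9
scene [480.    5.2] [44.3 88.2] 70.9
scene [ 475.8 -432. ] [30.9 45.9] 73.1
top [ 449.4 -185.4] [146.3  72.4] 38.4
top [480.7   5.5] [45.4 88.1] 71.7
top [503.8 328.8] [ 11.8 135.8] 82.3
top [510.1 367.1] [ 45.9 164.6] 82.2
top [ 582.6 -475.8] [ 19.6 158.1] 40.4
top [ 699.6 -358. ] [30.9 34. ] 0.1
```

View pics/c5.png

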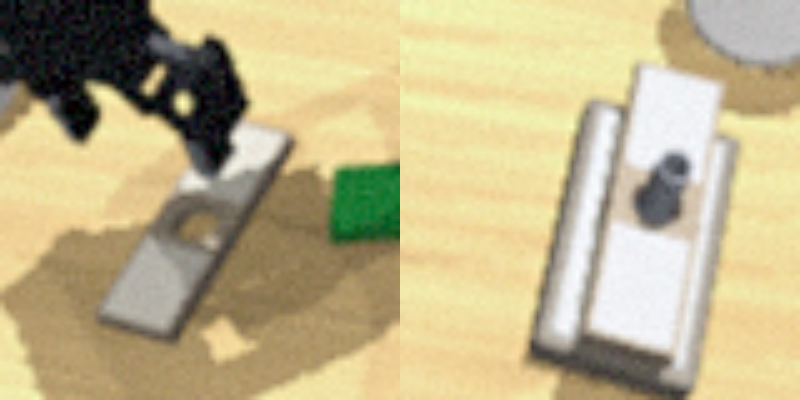

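Slat1 sits aligned on the cork. Slat2 lies under the gripper where I measured it, with its hole at scene px (149,224). I'll descend.

jog_arm --hand '[0.068, 0.068, 0.068, 0.068, 0.068]' --pt "0 0 -0.025" --pt "0 0 -0.02" --pt "0 0 -0.015" --pt "0 0 -0.008" --pt "0 0 0" --yaw '[0, 0, 0, 0, 0]'

```text
time_s: 20.5
position: [0.5212, -0.4407, 0.0224]
tool_rot: [[-0.994, 0.11, 0.0], [0.11, 0.994, -0.0], [-0.0, -0.0, -1.0]]
ft_force: [0.0, 0.8, 0.1]
grip_width: 0.0681
gripper_force: 0.0
```

jog_arm --hand '[0.055, 0.046, 0.04, 0.04, 0.04]' --pt "0 0 0" --pt "0 0 0" --pt "0 0 0" --pt "0 0 0" --pt "0 0 0" --yaw '[0, 0, 0, 0, 0]'

```text
time_s: 21.12
position: [0.5214, -0.4408, 0.0235]
tool_rot: [[-0.994, 0.111, 0.001], [0.111, 0.994, -0.001], [-0.001, -0.001, -1.0]]
ft_force: [-0.7, 1.0, 5.8]
grip_width: 0.0413
gripper_force: 60.1
```

jog_arm --hand '[0.04, 0.04, 0.04, 0.04, 0.04]' --pt "0 0 0.005" --pt "0 0 0.03" --pt "0 0 0.05" --pt "0 0.02 0.05" --pt "0 0.04 0" --yaw '[0, 0, 0, 0, 0]'

```text
time_s: 21.75
position: [0.5219, -0.3821, 0.1617]
tool_rot: [[-0.994, 0.112, 0.006], [0.112, 0.994, -0.007], [-0.007, -0.006, -1.0]]
ft_force: [1.1, 0.4, -1.7]
grip_width: 0.0411
gripper_force: 61.1
```

jog_arm --hand '[0.04, 0.04, 0.04, 0.04, 0.04]' --pt "-0.003 0.06 0" --pt "-0.003 0.06 0" --pt "-0.003 0.06 0" --pt "-0.003 0.06 0" --pt "-0.003 0.06 0" --yaw '[-0.006, -0.006, -0.006, -0.006, -0.005]'

```text
time_s: 22.38
position: [0.5057, -0.0789, 0.1576]
tool_rot: [[-0.99, 0.14, 0.0], [0.14, 0.99, -0.0], [-0.0, -0.0, -1.0]]
ft_force: [0.4, 0.6, -1.0]
grip_width: 0.0414
gripper_force: 61.1
```

jog_arm --hand '[0.04, 0.04, 0.04, 0.04, 0.04]' --pt "-0.002 0.06 0" --pt "0 0.06 0" --pt "0 0.06 0" --pt "0 0.06 0" --pt "0 0.06 0" --yaw '[0, 0, 0, 0, 0]'

```text
time_s: 23.0
position: [0.5039, 0.2212, 0.1576]
tool_rot: [[-0.99, 0.139, 0.0], [0.139, 0.99, -0.0], [-0.0, 0.0, -1.0]]
ft_force: [0.6, -0.1, -0.7]
grip_width: 0.0414
gripper_force: 61.1
```

jog_arm --hand '[0.04, 0.04, 0.04, 0.04, 0.04]' --pt "0 0.06 0" --pt "0 0.045 0" --pt "0 0.025 0" --pt "0 0.005 0" --pt "0 0 0" --yaw '[0, 0, 0, 0, 0]'

```text
time_s: 23.62
position: [0.5041, 0.3538, 0.1573]
tool_rot: [[-0.99, 0.139, -0.0], [0.139, 0.99, -0.0], [0.0, -0.0, -1.0]]
ft_force: [0.8, 0.4, -1.3]
grip_width: 0.0409
gripper_force: 61.1
```

```bash
python3 - <<'E'
from h import *
s=snap('scene','s6')
t=snap('top','t6')
o=env.observe();print(o['position'],o['tool_rot'][:2,1])
for n,im in(('scene',s),('top',t)):
  for R,P in rects(n,im[:,:,::-1],'pale',.012): print(n,np.round(R[0],1),np.round(R[1],1),round(R[2],1))
print(w2px('scene',[.5048,.3545,o['position'][2]-.0235+.012]))
g=lambda a:np.clip(a.astype(float)*1.5,0,255).astype(np.uint8)[:,:,::-1]
cv2.imwrite('pics/c6.png',cv2.resize(g(s[200:300,400:500]),(600,600),interpolation=cv2.INTER_CUBIC))
E
```

```text
[0.50429099 0.3532998  0.15738849] [0.14038727 0.99009661]
scene [ 676.1 -195.4] [33.7 41.2] 79.4
scene [529.5 365.3] [48.2 66.1] 70.2
scene [ 684.3 -374.9] [89.5 89.8] 64.9
scene [473.6 377.3] [46.2 33.6] 82.2
scene [480.4   5.1] [44.8 87.6] 71.9
scene [ 472.5 -130.9] [61.2 43.4] 10.1
top [ 473.7 -129.8] [64.8 43. ] 8.4
top [480.9   6. ] [44.3 88. ] 71.7
top [530.3 390.5] [168.  21.] 22.5
top [ 699.6 -358. ] [30.9 34. ] 0.1
(np.float64(460.7007410270615), np.float64(241.55937089887857))
```

View pics/c6.png

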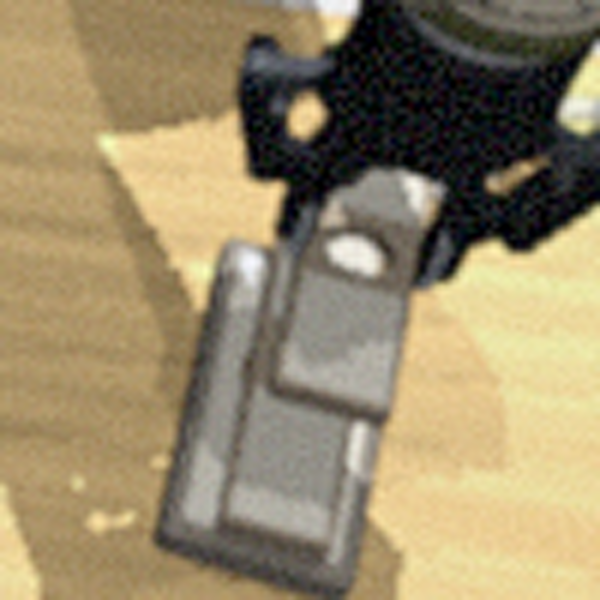

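The held slat2 hole is at about scene px (459.5,242.7), against (460.7,241.6) expected. I'll nudge +2 mm in y and −0.5 mm in x and lower.

jog_arm --hand '[0.04, 0.04, 0.04, 0.04, 0.04]' --pt "-0.0005 0.002 -0.012" --pt "0 0 -0.012" --pt "0 0 -0.012" --pt "0 0 -0.008" --pt "0 0 -0.006" --yaw '[0, 0, 0, 0, 0]'

```text
time_s: 24.35
position: [0.5036, 0.3563, 0.1067]
tool_rot: [[-0.99, 0.139, -0.0], [0.139, 0.99, -0.0], [0.0, -0.0, -1.0]]
ft_force: [-0.5, 0.2, -1.1]
grip_width: 0.0414
gripper_force: 61.1
```

jog_arm --hand '[0.04, 0.04, 0.04, 0.04, 0.04]' --pt "0 0 -0.01" --pt "0 0 -0.008" --pt "0 0 -0.005" --pt "0 0 -0.002" --pt "0 0 -0.001" --yaw '[0, 0, 0, 0, 0]'

```text
time_s: 24.98
position: [0.5037, 0.3564, 0.0814]
tool_rot: [[-0.99, 0.139, 0.0], [0.139, 0.99, 0.0], [-0.0, 0.0, -1.0]]
ft_force: [-0.3, -0.3, -2.1]
grip_width: 0.0415
gripper_force: 61.1
```

jog_arm --hand '[0.04, 0.04, 0.04, 0.04, 0.04]' --pt "0 0 -0.0007" --pt "0 0 -0.0005" --pt "0 0 -0.0005" --pt "0 0 0" --pt "0 0 0" --yaw '[0, 0, 0, 0, 0]'

```text
time_s: 25.6
position: [0.5036, 0.3563, 0.0797]
tool_rot: [[-0.99, 0.139, 0.0], [0.139, 0.99, 0.0], [-0.0, 0.0, -1.0]]
ft_force: [-0.0, 0.2, -1.5]
grip_width: 0.0413
gripper_force: 61.1
```

jog_arm --hand '[0.04, 0.04, 0.04, 0.04, 0.04]' --pt "0 0 -0.0003" --pt "0 0 -0.0003" --pt "0 0 -0.0002" --pt "0 0 0" --pt "0 0 0" --yaw '[0, 0, 0, 0, 0]'

```text
time_s: 26.22
position: [0.5037, 0.3563, 0.0795]
tool_rot: [[-0.99, 0.139, 0.001], [0.139, 0.99, 0.0], [-0.001, 0.0, -1.0]]
ft_force: [-2.0, -1.2, 5.3]
grip_width: 0.0415
gripper_force: 62.0
```

jog_arm --hand '[0.045, 0.05, 0.056, 0.062, 0.068]' --pt "0 0 0" --pt "0 0 0" --pt "0 0 0" --pt "0 0 0" --pt "0 0 0.005" --yaw '[0, 0, 0, 0, 0]'

```text
time_s: 26.85
position: [0.5035, 0.3562, 0.0837]
tool_rot: [[-0.99, 0.139, -0.001], [0.139, 0.99, -0.0], [0.001, -0.0, -1.0]]
ft_force: [-1.3, 0.1, -0.3]
grip_width: 0.0676
gripper_force: 0.0
```

jog_arm --hand '[0.068, 0.068, 0.068, 0.068, 0.068]' --pt "0 0 0.03" --pt "0 0 0.03" --pt "0 -0.03 0.02" --pt "-0.003 -0.05 0" --pt "-0.005 -0.06 0" --yaw '[0, 0, 0, -0.02, -0.04]'

```text
time_s: 27.48
position: [0.4955, 0.2153, 0.1644]
tool_rot: [[-0.98, 0.198, 0.001], [0.198, 0.98, 0.0], [-0.001, 0.0, -1.0]]
ft_force: [1.4, -0.6, 0.1]
grip_width: 0.0681
gripper_force: 0.0
```

jog_arm --hand '[0.068, 0.068, 0.068, 0.068, 0.068]' --pt "-0.005 -0.06 0" --pt "-0.005 -0.06 0" --pt "-0.005 -0.06 0" --pt "0 -0.031 -0.02" --pt "0 0 -0.03" --yaw '[-0.04, -0.04, -0.043, 0, 0]'

```text
time_s: 28.1
position: [0.4813, 0.003, 0.1143]
tool_rot: [[-0.947, 0.32, 0.003], [0.32, 0.947, -0.001], [-0.003, 0.0, -1.0]]
ft_force: [0.8, 0.5, 0.2]
grip_width: 0.0678
gripper_force: 0.0
```

```bash
python3 - <<'E'
from h import *
s=snap('scene','s7');t=snap('top','t7')
o=env.observe();print(o['position'],o['tool_rot'][:2,1])
for n,im in(('scene',s),('top',t)):
  for R,P in rects(n,im[:,:,::-1],'pale',.012): print(n,np.round(R[0],1),np.round(R[1],1),round(R[2],1))
# diff at slat4 vs first picture (lower end visible)
s0=cv2.imread('pics/scene0.png')[:,:,::-1]
print('stack px rects at z=.068:')
for R,P in rects('scene',s[:,:,::-1],'pale',.068): print(np.round(R[0],1),np.round(R[1],1),round(R[2],1))
E
```

```text
[0.47941379 0.00501758 0.11213869] [0.31843856 0.94794343]
scene [ 676.2 -195.5] [34.1 41.1] 78.5
scene [ 684.3 -374.6] [89.8 88.9] 75.3
scene [510.4  -5.9] [39.3 18.2] 71.3
scene [495.3 326.8] [ 17.5 146.2] 81.7
scene [ 472.5 -131. ] [60.5 44.1] 11.0
top [ 473.7 -129.9] [64.4 43. ] 9.2
top [518.1   6.9] [99.2 42.7] 77.4
top [502.7 329.6] [ 10.4 138.2] 82.3
top [510.6 368.7] [ 46.8 163.2] 82.3
top [ 699.6 -358. ] [30.9 34. ] 0.1
stack px rects at z=.068:
[ 699.  -177.9] [32.3 38.9] 78.5
[542.2   1.5] [37.2 17.2] 71.3
[527.9 316.4] [ 16.6 138.3] 81.7
[518.2 356. ] [ 53.  169.6] 81.8
[ 506.3 -116.9] [57.3 41.7] 11.0
```

jog_arm --hand '[0.068, 0.068, 0.068, 0.068, 0.068]' --pt "0.001 0.0005 -0.03" --pt "0 0 -0.025" --pt "0 0 -0.02" --pt "0 0 -0.01" --pt "0 0 -0.004" --yaw '[0, 0, 0, 0, 0]'

```text
time_s: 28.82
position: [0.482, 0.006, 0.0252]
tool_rot: [[-0.949, 0.317, 0.001], [0.317, 0.949, -0.0], [-0.001, 0.0, -1.0]]
ft_force: [0.0, 0.7, 0.3]
grip_width: 0.0678
gripper_force: 0.0
```

jog_arm --hand '[0.06, 0.048, 0.04, 0.04, 0.04]' --pt "0 0 0" --pt "0 0 0" --pt "0 0 0" --pt "0 0 0" --pt "0 0 0" --yaw '[0, 0, 0, 0, 0]'

```text
time_s: 29.45
position: [0.4819, 0.0057, 0.0259]
tool_rot: [[-0.948, 0.317, 0.001], [0.317, 0.948, -0.0], [-0.001, 0.0, -1.0]]
ft_force: [-1.5, -0.2, 8.8]
grip_width: 0.0408
gripper_force: 45.1
```

jog_arm --hand '[0.04, 0.04, 0.04, 0.04, 0.04]' --pt "0 0 0.005" --pt "0 0 0.03" --pt "0 0 0.05" --pt "0 0.02 0.05" --pt "0 0.04 0" --yaw '[0, 0, 0, 0, 0]'

```text
time_s: 30.08
position: [0.4832, 0.0657, 0.1636]
tool_rot: [[-0.948, 0.319, 0.008], [0.319, 0.948, -0.001], [-0.008, 0.002, -1.0]]
ft_force: [1.3, 0.6, -1.8]
grip_width: 0.0406
gripper_force: 43.1
```

jog_arm --hand '[0.035, 0.035, 0.035, 0.035, 0.035]' --pt "0.004 0.05 0" --pt "0.004 0.05 0" --pt "0.005 0.05 0" --pt "0.005 0.05 0" --pt "0.004 0.05 0" --yaw '[0.035, 0.04, 0.04, 0.035, 0.033]'

```text
time_s: 30.7
position: [0.5034, 0.3174, 0.16]
tool_rot: [[-0.99, 0.138, -0.0], [0.138, 0.99, -0.0], [0.0, -0.0, -1.0]]
ft_force: [0.8, -1.0, -1.8]
grip_width: 0.0395
gripper_force: 60.4
```

jog_arm --hand '[0.035, 0.035, 0.035, 0.035, 0.035]' --pt "0 0.03 0" --pt "0 0.009 0" --pt "0 0.002 -0.005" --pt "0 0 0" --pt "0 0 0" --yaw '[0, 0, 0, 0, 0]'

```text
time_s: 31.32
position: [0.5038, 0.3559, 0.1549]
tool_rot: [[-0.99, 0.14, -0.0], [0.14, 0.99, -0.0], [0.0, -0.0, -1.0]]
ft_force: [-0.3, -0.5, -1.3]
grip_width: 0.0395
gripper_force: 60.5
```

```bash
python3 - <<'E'
from h import *
s=snap('scene','s8');t=snap('top','t8')
o=env.observe();print(o['position'],o['tool_rot'][:2,1])
print(w2px('scene',[.5048,.3545,o['position'][2]-.0259+.012]))
for n,im in(('scene',s),('top',t)):
  for R,P in rects(n,im[:,:,::-1],'pale',.012): print(n,np.round(R[0],1),np.round(R[1],1),round(R[2],1))
g=lambda a:np.clip(a.astype(float)*1.5,0,255).astype(np.uint8)[:,:,::-1]
cv2.imwrite('pics/c8.png',cv2.resize(g(s[200:300,400:500]),(600,600),interpolation=cv2.INTER_CUBIC))
E
```

```text
[0.50382215 0.35621225 0.15502936] [0.14023303 0.99011852]
(np.float64(460.1668045780044), np.float64(242.62226532030093))
scene [ 676.  -195.4] [34.3 41.5] 79.2
scene [ 684.9 -374.4] [89.5 89.7] 27.6
scene [516.  372.8] [40.7 77.8] 36.8
scene [497.9 -89.3] [61.8 44.2] 11.0
top [500.3 -88.4] [63.5 43.5] 9.5
top [530.5 393.9] [167.5  20.9] 22.5
top [ 699.6 -358. ] [30.9 34. ] 0.1
```

View pics/c8.png

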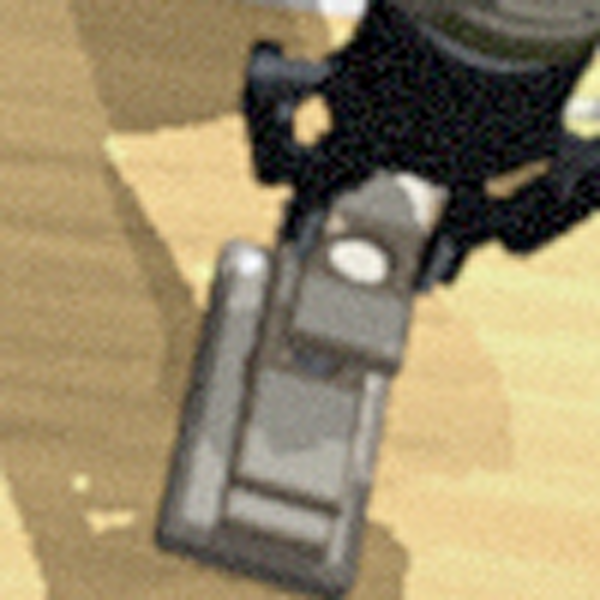

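Slat4's hole is at scene px (460,243.5), matching the expected spot, so I'll lower it. Slat5 was knocked aside in the meantime and is now near (0.499,−0.089).

jog_arm --hand '[0.035, 0.035, 0.035, 0.035, 0.035]' --pt "0 0 -0.012" --pt "0 0 -0.012" --pt "0 0 -0.012" --pt "0 0 -0.008" --pt "0 0 -0.006" --yaw '[0, 0, 0, 0, 0]'

```text
time_s: 32.05
position: [0.5036, 0.3568, 0.1042]
tool_rot: [[-0.99, 0.139, -0.0], [0.139, 0.99, -0.0], [0.0, -0.0, -1.0]]
ft_force: [0.6, -0.5, -1.6]
grip_width: 0.0393
gripper_force: 60.5
```

jog_arm --hand '[0.035, 0.035, 0.035, 0.035, 0.035]' --pt "0 0 -0.004" --pt "0 0 -0.003" --pt "0 0 -0.002" --pt "0 0 -0.001" --pt "0 0 0" --yaw '[0, 0, 0, 0, 0]'

```text
time_s: 32.67
position: [0.5036, 0.3568, 0.0949]
tool_rot: [[-0.99, 0.139, 0.0], [0.139, 0.99, 0.0], [-0.0, 0.0, -1.0]]
ft_force: [-0.2, -0.1, -0.1]
grip_width: 0.0394
gripper_force: 60.5
```

jog_arm --hand '[0.035, 0.035, 0.035, 0.035, 0.035]' --pt "0 0 -0.0005" --pt "0 0 -0.0004" --pt "0 0 -0.0003" --pt "0 0 0" --pt "0 0 0" --yaw '[0, 0, 0, 0, 0]'

```text
time_s: 33.3
position: [0.5037, 0.3569, 0.0942]
tool_rot: [[-0.99, 0.139, 0.001], [0.139, 0.99, 0.0], [-0.001, 0.0, -1.0]]
ft_force: [-2.4, 0.1, 4.3]
grip_width: 0.0392
gripper_force: 63.0
```

jog_arm --hand '[0.045, 0.05, 0.056, 0.062, 0.068]' --pt "0 0 0" --pt "0 0 0" --pt "0 0 0" --pt "0 0 0" --pt "0 0 0.005" --yaw '[0, 0, 0, 0, 0]'

```text
time_s: 33.92
position: [0.5034, 0.3568, 0.0985]
tool_rot: [[-0.99, 0.139, -0.001], [0.139, 0.99, -0.0], [0.001, -0.0, -1.0]]
ft_force: [0.4, 0.6, 1.2]
grip_width: 0.068
gripper_force: 0.0
```

jog_arm --hand '[0.068, 0.068, 0.068, 0.068, 0.068]' --pt "0 0 0.03" --pt "0 0 0.03" --pt "0 -0.05 0.01" --pt "0 -0.05 0" --pt "0 -0.05 0" --yaw '[0, 0, 0, 0.04, 0.04]'

```text
time_s: 34.55
position: [0.5035, 0.2054, 0.1692]
tool_rot: [[-0.998, 0.058, 0.001], [0.058, 0.998, 0.0], [-0.001, 0.0, -1.0]]
ft_force: [0.6, 0.3, -0.8]
grip_width: 0.0679
gripper_force: 0.0
```

jog_arm --hand '[0.068, 0.068, 0.068, 0.068, 0.068]' --pt "-0.002 -0.05 0" --pt "-0.003 -0.05 0" --pt "0 -0.05 0" --pt "0 -0.05 0" --pt "0 0 0" --yaw '[0.06, 0.06, 0.06, 0.059, 0]'

```text
time_s: 35.17
position: [0.4988, 0.0041, 0.169]
tool_rot: [[-0.985, -0.174, 0.001], [-0.174, 0.985, -0.001], [-0.001, -0.001, -1.0]]
ft_force: [-0.6, 0.4, -0.0]
grip_width: 0.0677
gripper_force: 0.0
```

```bash
python3 - <<'E'
from h import *
s=snap('scene','s9');t=snap('top','t9')
o=env.observe();print(o['position'],o['tool_rot'][:2,1])
for n,im in(('scene',s),('top',t)):
  for z in (.012,.08):
    for R,P in rects(n,im[:,:,::-1],'pale',z): print(n,z,np.round(R[0],1),np.round(R[1],1),round(R[2],1))
E
```

```text
[0.49859014 0.00679778 0.16888383] [-0.17685828  0.98423631]
scene 0.012 [ 676.2 -195.2] [34.  41.1] 78.8
scene 0.012 [ 684.7 -374.8] [89.7 89.2] 67.0
scene 0.012 [495.4 326.6] [ 17.3 146.4] 82.1
scene 0.012 [498.  -89.4] [62.8 43.1] 9.4
scene 0.08 [534.9 313.9] [ 16.2 136.9] 82.1
scene 0.08 [524.9 353.3] [ 54.4 167.1] 82.8
scene 0.08 [537.3 -74.9] [58.7 40.2] 9.4
top 0.012 [450.7 108.5] [20.9 44.5] 79.0
top 0.012 [500.  -88.3] [64.2 42.9] 9.1
top 0.012 [504.1 329.4] [ 10.4 135.3] 82.3
top 0.012 [551.2   9.4] [103.3  42.5] 77.1
top 0.012 [510.6 370.7] [ 50.9 163.7] 82.3
top 0.012 [ 699.6 -358. ] [30.9 34. ] 0.1
top 0.08 [446.3 104. ] [20.1 42.7] 79.0
top 0.08 [493.6 -84.8] [61.6 41.2] 9.1
top 0.08 [497.5 316. ] [ 10.  129.8] 82.3
top 0.08 [542.6   9. ] [99.1 40.8] 77.1
top 0.08 [503.7 355.6] [ 48.8 157. ] 82.3
top 0.08 [ 685.  -343.5] [29.6 32.6] 0.1
```

jog_arm --hand '[0.068, 0.068, 0.068, 0.068, 0.068]' --pt "0.0005 -0.05 0" --pt "0 -0.0445 -0.03" --pt "0 0 -0.04" --pt "0 0 -0.03" --pt "0 0 0" --yaw '[-0.017, 0, 0, 0, 0]'

```text
time_s: 35.9
position: [0.4984, -0.0862, 0.0673]
tool_rot: [[-0.987, -0.163, -0.004], [-0.163, 0.987, 0.002], [0.003, 0.002, -1.0]]
ft_force: [0.1, 0.2, -0.2]
grip_width: 0.068
gripper_force: 0.0
```

jog_arm --hand '[0.068, 0.068, 0.068, 0.068, 0.068]' --pt "0 0 -0.02" --pt "0 0 -0.014" --pt "0 0 -0.007" --pt "0 0 -0.004" --pt "0 0 0" --yaw '[0, 0, 0, 0, 0]'

```text
time_s: 36.52
position: [0.4992, -0.0877, 0.0238]
tool_rot: [[-0.987, -0.161, 0.0], [-0.161, 0.987, -0.0], [-0.0, -0.0, -1.0]]
ft_force: [-0.2, -0.4, 0.3]
grip_width: 0.0677
gripper_force: 0.0
```

jog_arm --hand '[0.06, 0.048, 0.038, 0.035, 0.035]' --pt "0 0 0" --pt "0 0 0" --pt "0 0 0" --pt "0 0 0" --pt "0 0 0" --yaw '[0, 0, 0, 0, 0]'

```text
time_s: 37.15
position: [0.4992, -0.0878, 0.0244]
tool_rot: [[-0.987, -0.161, 0.001], [-0.161, 0.987, -0.0], [-0.001, -0.001, -1.0]]
ft_force: [-2.1, 0.7, 7.5]
grip_width: 0.0413
gripper_force: 59.5
```

jog_arm --hand '[0.035, 0.035, 0.035, 0.035, 0.035]' --pt "0 0 0.005" --pt "0 0 0.03" --pt "0 0 0.05" --pt "0 0.02 0.055" --pt "0 0.04 0" --yaw '[0, 0, 0, 0, 0]'

```text
time_s: 37.78
position: [0.5007, -0.0282, 0.1676]
tool_rot: [[-0.987, -0.159, 0.008], [-0.159, 0.987, -0.003], [-0.008, -0.004, -1.0]]
ft_force: [-0.0, 0.5, -1.5]
grip_width: 0.0412
gripper_force: 60.9
```

jog_arm --hand '[0.035, 0.035, 0.035, 0.035, 0.035]' --pt "0.001 0.055 0" --pt "0.001 0.055 0" --pt "0.001 0.055 0" --pt "0.001 0.055 0" --pt "0.0005 0.055 0" --yaw '[-0.06, -0.06, -0.06, -0.06, -0.06]'

```text
time_s: 38.4
position: [0.5033, 0.2491, 0.1638]
tool_rot: [[-0.99, 0.139, 0.0], [0.139, 0.99, -0.0], [-0.0, -0.0, -1.0]]
ft_force: [0.9, -0.3, -0.2]
grip_width: 0.0408
gripper_force: 60.9
```

jog_arm --hand '[0.035, 0.035, 0.035, 0.035, 0.035]' --pt "0 0.055 0" --pt "0 0.04 0" --pt "0 0.014 0" --pt "0 0 0" --pt "0 0 0" --yaw '[0, 0, 0, 0, 0]'

```text
time_s: 39.02
position: [0.5038, 0.355, 0.1637]
tool_rot: [[-0.99, 0.139, -0.0], [0.139, 0.99, -0.0], [0.0, -0.0, -1.0]]
ft_force: [0.6, 0.1, -0.9]
grip_width: 0.041
gripper_force: 60.9
```

```bash
python3 - <<'E'
from h import *
s=snap('scene','s10');t=snap('top','t10')
o=env.observe();print(o['position'],o['tool_rot'][:2,1])
zt=o['position'][2]-.0244+.012
print(w2px('scene',[.5048,.3545,zt]))
hsv=cv2.cvtColor(s[:,:,::-1].copy(),cv2.COLOR_BGR2HSV)[225:260,445:475]
# hole: bright/yellow blob inside
m=((hsv[...,1]>60)|(hsv[...,2]>120)).astype(np.uint8)
n,l,st,c=cv2.connectedComponentsWithStats(m)
print([(st[i].tolist(),np.round(c[i]+[445,225],1).tolist()) for i in range(1,n) if st[i][4]>5])
g=lambda a:np.clip(a.astype(float)*1.5,0,255).astype(np.uint8)[:,:,::-1]
a=cv2.resize(g(s[200:300,400:500]),(400,400),interpolation=cv2.INTER_CUBIC)
b=cv2.resize(g(s[265:345,315:395]),(400,400),interpolation=cv2.INTER_CUBIC)
cv2.imwrite('pics/c10.png',np.hstack([a,b]))
E
```

```text
[0.50393092 0.35507323 0.16380384] [0.13896442 0.99029735]
(np.float64(461.3244850909576), np.float64(240.31769862293393))
[([0, 0, 17, 17, 121], [450.0, 230.0]), ([24, 0, 6, 3, 11], [471.8, 225.6]), ([18, 2, 12, 17, 51], [470.5, 233.7]), ([11, 13, 9, 7, 43], [460.0, 241.3]), ([21, 20, 9, 15, 98], [470.8, 253.3])]
```

View pics/c10.png

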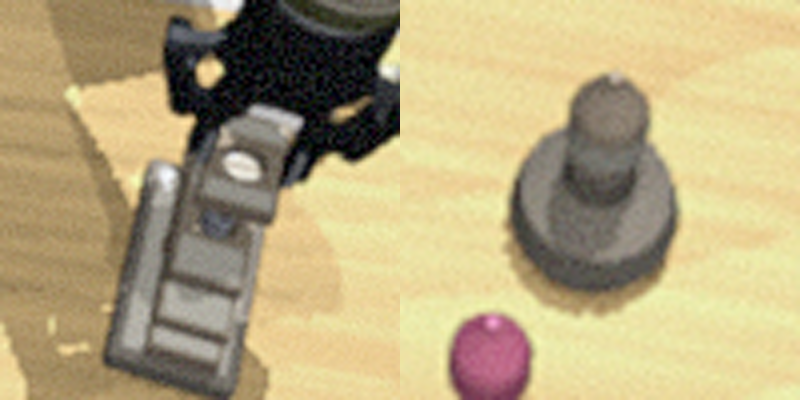

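Slat5's hole is at scene px (460,241.2), about 1–2 mm short in y. The crop also shows the finial upright in the vase. I'll nudge and lower.

jog_arm --hand '[0.035, 0.035, 0.035, 0.035, 0.035]' --pt "-0.0005 0.0012 -0.012" --pt "0 0 -0.012" --pt "0 0 -0.012" --pt "0 0 -0.008" --pt "0 0 -0.005" --yaw '[0, 0, 0, 0, 0]'

```text
time_s: 39.75
position: [0.503, 0.3575, 0.114]
tool_rot: [[-0.991, 0.137, -0.001], [0.137, 0.991, -0.0], [0.0, -0.0, -1.0]]
ft_force: [-0.1, 0.2, -0.5]
grip_width: 0.0409
gripper_force: 60.9
```

jog_arm --hand '[0.035, 0.035, 0.035, 0.035, 0.035]' --pt "0 0 -0.004" --pt "0 0 -0.003" --pt "0 0 -0.002" --pt "0 0 -0.0005" --pt "0 0 0" --yaw '[0, 0, 0, 0, 0]'

```text
time_s: 40.38
position: [0.5031, 0.3575, 0.1052]
tool_rot: [[-0.991, 0.137, 0.0], [0.137, 0.991, 0.0], [-0.0, 0.0, -1.0]]
ft_force: [-0.0, 0.3, -0.5]
grip_width: 0.0412
gripper_force: 60.9
```

jog_arm --hand '[0.035, 0.035, 0.035, 0.035, 0.035]' --pt "0 0 -0.0003" --pt "0 0 -0.0003" --pt "0 0 0" --pt "0 0 0" --pt "0 0 0" --yaw '[0, 0, 0, 0, 0]'

```text
time_s: 41.0
position: [0.5031, 0.3575, 0.1045]
tool_rot: [[-0.991, 0.137, -0.0], [0.137, 0.991, -0.0], [0.0, -0.0, -1.0]]
ft_force: [-0.2, -0.0, -0.3]
grip_width: 0.0409
gripper_force: 60.9
```

jog_arm --hand '[0.035, 0.035, 0.035, 0.035, 0.035]' --pt "0 -0.0005 -0.0003" --pt "0 0 -0.0003" --pt "0 0 -0.0002" --pt "0 0 0" --pt "0 0 0" --yaw '[0, 0, 0, 0, 0]'

```text
time_s: 41.62
position: [0.5032, 0.3573, 0.1044]
tool_rot: [[-0.991, 0.137, 0.001], [0.137, 0.991, 0.001], [-0.001, 0.001, -1.0]]
ft_force: [-1.6, 1.2, 6.3]
grip_width: 0.0409
gripper_force: 61.9
```

jog_arm --hand '[0.045, 0.05, 0.056, 0.062, 0.068]' --pt "0 0 0" --pt "0 0 0" --pt "0 0 0" --pt "0 0 0" --pt "0 0 0.005" --yaw '[0, 0, 0, 0, 0]'

```text
time_s: 42.25
position: [0.5029, 0.3569, 0.1086]
tool_rot: [[-0.991, 0.137, -0.001], [0.137, 0.991, -0.0], [0.001, -0.0, -1.0]]
ft_force: [-0.2, -0.0, 0.4]
grip_width: 0.0679
gripper_force: 0.0
```

jog_arm --hand '[0.068, 0.068, 0.068, 0.068, 0.068]' --pt "0 0 0.03" --pt "0 0 0.04" --pt "0.01 -0.02 0.035" --pt "0.03 -0.045 0" --pt "0.03 -0.045 0" --yaw '[0, 0, 0, 0, 0]'

```text
time_s: 42.88
position: [0.5737, 0.246, 0.2147]
tool_rot: [[-0.991, 0.136, 0.001], [0.136, 0.991, 0.0], [-0.001, 0.0, -1.0]]
ft_force: [0.0, 0.3, -0.2]
grip_width: 0.0682
gripper_force: 0.0
```

jog_arm --hand '[0.068, 0.068, 0.068, 0.068, 0.068]' --pt "0.03 -0.045 0" --pt "0.03 -0.045 0" --pt "0.02 -0.02 0" --pt "0.002 -0.002 0" --pt "0 0 0" --yaw '[0, 0, 0, 0, 0]'

```text
time_s: 43.5
position: [0.6547, 0.1356, 0.2139]
tool_rot: [[-0.991, 0.137, -0.0], [0.137, 0.991, 0.0], [0.0, 0.0, -1.0]]
ft_force: [0.5, -0.6, -0.8]
grip_width: 0.0681
gripper_force: 0.0
```

```bash
python3 - <<'E'
from h import *
s=snap('scene','s11');t=snap('top','t11')
o=env.observe();print(o['position'],o['tool_rot'][:2,1])
# belt silhouette rows in original scene image (dark vs board)
s0=cv2.imread('pics/scene0.png')
S=cv2.cvtColor(s0,cv2.COLOR_BGR2HSV)
for v in range(278,306,2):
    d=np.where(S[v,335:380,1]<70)[0]; print(v,(d.min()+335,d.max()+335) if len(d) else None,end=' ')
print()
for z in(.165,.127,.115,.103,.085): print(z,w2px('scene',[.655,.1355,z]),w2px('top',[.655,.1355,z]))
T=cv2.cvtColor(cv2.imread('pics/top0.png'),cv2.COLOR_BGR2HSV)
print(T[128:158,270:298,2])
E
```

```text
[0.6544525  0.13614663 0.21404436] [0.13601198 0.99070718]
278 None 280 (np.int64(356), np.int64(359)) 282 (np.int64(352), np.int64(361)) 284 (np.int64(351), np.int64(363)) 286 (np.int64(349), np.int64(363)) 288 (np.int64(349), np.int64(363)) 290 (np.int64(348), np.int64(364)) 292 (np.int64(344), np.int64(363)) 294 (np.int64(342), np.int64(365)) 296 (np.int64(341), np.int64(367)) 298 (np.int64(340), np.int64(373)) 300 (np.int64(339), np.int64(368)) 302 (np.int64(338), np.int64(369)) 304 (np.int64(337), np.int64(369)) 
0.165 (np.float64(357.52478930520743), np.float64(279.681264427522)) (np.float64(279.84608125588016), np.float64(135.1131215777639))
0.127 (np.float64(356.23962803897115), np.float64(287.4062618001871)) (np.float64(280.92556168537544), np.float64(137.58105101755368))
0.115 (np.float64(355.85012277898323), np.float64(289.74754548893196)) (np.float64(281.25574294618906), np.float64(138.33591792552508))
0.103 (np.float64(355.4680707911115), np.float64(292.0440281795239)) (np.float64(281.5809833824019), np.float64(139.0794890228862))
0.085 (np.float64(354.9085063434787), np
[... 2903 characters left out ...]
113 113 113 115  98  66  38  42  54  60  62  67  65  67  66  59  58  51
   40  34  36  39  72 107 114 113 113 113]
 [115 112 115 114 114  96  74  51  36  40  48  54  56  55  53  45  38  35
   36  40  57  73 103 112 113 114 113 113]
 [115 114 114 113 115 112 104  88  71  48  37  35  40  36  36  35  40  40
   43  71  91 104 111 114 114 114 115 114]
 [115 112 115 114 114 114 116 111 103  89  80  70  67  56  54  61  74  77
   80 101 112 112 114 113 113 113 113 114]
 [116 114 113 113 114 114 113 114 113 114 114 103 101  93  91  94 106 108
  109 113 114 113 114 114 114 112 113 114]
 [114 113 115 115 113 113 113 114 114 114 114 114 114 113 112 111 111 112
  114 114 114 115 112 112 114 114 112 114]]
```

jog_arm --hand '[0.068, 0.068, 0.068, 0.068, 0.068]' --pt "0.0005 0 -0.02" --pt "0 0 -0.025" --pt "0 0 -0.025" --pt "0 0 -0.017" --pt "0 0 -0.008" --yaw '[0, 0, 0, 0, 0]'

```text
time_s: 44.22
position: [0.6552, 0.1356, 0.1181]
tool_rot: [[-0.991, 0.137, -0.001], [0.137, 0.991, -0.0], [0.001, -0.0, -1.0]]
ft_force: [0.0, -0.1, 0.3]
grip_width: 0.0681
gripper_force: 0.0
```

jog_arm --hand '[0.055, 0.05, 0.045, 0.042, 0.04]' --pt "0 0 0" --pt "0 0 0" --pt "0 0 0" --pt "0 0 0" --pt "0 0 0" --yaw '[0, 0, 0, 0, 0]' --grip_force 30

```text
time_s: 44.85
position: [0.6557, 0.1351, 0.119]
tool_rot: [[-0.991, 0.137, 0.001], [0.137, 0.991, 0.0], [-0.001, 0.0, -1.0]]
ft_force: [0.1, 0.8, 0.1]
grip_width: 0.04
gripper_force: 0.4
```

jog_arm --hand '[0.038, 0.036, 0.034, 0.032, 0.03]' --pt "0 0 0" --pt "0 0 0" --pt "0 0 0" --pt "0 0 0" --pt "0 0 0" --yaw '[0, 0, 0, 0, 0]'

```text
time_s: 45.48
position: [0.6557, 0.1351, 0.119]
tool_rot: [[-0.991, 0.137, 0.001], [0.137, 0.991, 0.0], [-0.001, 0.0, -1.0]]
ft_force: [-0.2, 2.2, 4.2]
grip_width: 0.0351
gripper_force: 30.3
```

jog_arm --hand '[0.03, 0.03, 0.03, 0.03, 0.03]' --pt "0 0 0.0" --pt "0 0 0.002" --pt "0 0 0.004" --pt "0 0 0.008" --pt "0 0 0.01" --yaw '[0, 0, 0, 0, 0]' --grip_force 45

```text
time_s: 46.1
position: [0.6556, 0.1349, 0.1433]
tool_rot: [[-0.991, 0.137, -0.0], [0.137, 0.991, -0.0], [0.0, -0.0, -1.0]]
ft_force: [-0.8, 1.2, -2.4]
grip_width: 0.0347
gripper_force: 44.9
```

jog_arm --hand '[0.03, 0.03, 0.03, 0.03, 0.03]' --pt "0 0 0.01" --pt "0 0 0.012" --pt "0 0 0.015" --pt "0 0 0.015" --pt "0 0 0.01" --yaw '[0, 0, 0, 0, 0]'

```text
time_s: 46.72
position: [0.6558, 0.135, 0.2061]
tool_rot: [[-0.991, 0.137, 0.001], [0.137, 0.991, 0.0], [-0.001, 0.0, -1.0]]
ft_force: [-0.0, -0.3, -1.7]
grip_width: 0.0344
gripper_force: 44.9
```

```bash
python3 - <<'E'
from h import *
s=snap('scene','s12')
o=env.observe();print(o['position'],o['ft_force'])
g=lambda a:np.clip(a.astype(float)*1.5,0,255).astype(np.uint8)[:,:,::-1]
a=cv2.resize(g(s[225:325,310:410]),(500,500),interpolation=cv2.INTER_CUBIC)
cv2.imwrite('pics/c12.png',a)
z=o['position'][2]-.004-.082
print('tip px',w2px('scene',[.6557,.1351,z]),'shoulder',w2px('scene',[.6557,.1351,z+.052]))
E
```

```text
[0.65608154 0.13504008 0.20718844] [-0.81003262 -0.61138202 -0.64969211]
tip px (np.float64(355.8252335690099), np.float64(288.8004901422344)) shoulder (np.float64(357.5784716970598), np.float64(278.21374183486955))
```

View pics/c12.png

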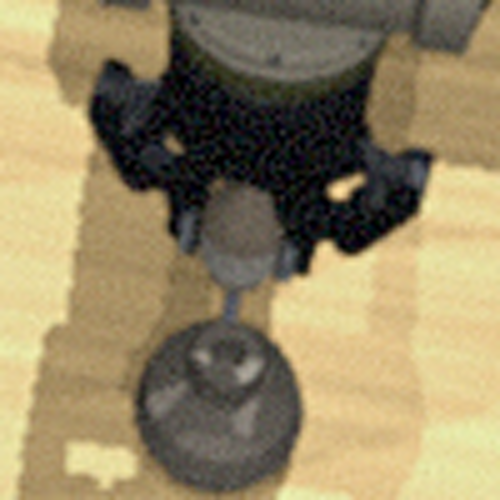

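The finial is out and hanging straight, stem tip at scene px (355.8,289.4) as predicted, and the vase is upright at crop (220,400). I'll carry it to the tube.

jog_arm --hand '[0.03, 0.03, 0.03, 0.03, 0.03]' --pt "-0.01 0.015 0" --pt "-0.02 0.03 0" --pt "-0.025 0.037 0" --pt "-0.025 0.037 0" --pt "-0.025 0.037 0" --yaw '[0, 0, 0, 0, 0]'

```text
time_s: 47.4
position: [0.5485, 0.2929, 0.2041]
tool_rot: [[-0.991, 0.137, -0.002], [0.137, 0.991, -0.0], [0.001, -0.0, -1.0]]
ft_force: [0.6, 1.4, -1.7]
grip_width: 0.0348
gripper_force: 45.0
```

jog_arm --hand '[0.03, 0.03, 0.03, 0.03, 0.03]' --pt "-0.025 0.037 0" --pt "-0.015 0.02 0" --pt "-0.006 0.007 0" --pt "0 0 -0.01" --pt "0 0 0" --yaw '[0, 0, 0, 0, 0]'

```text
time_s: 48.02
position: [0.5047, 0.3541, 0.1933]
tool_rot: [[-0.99, 0.138, -0.002], [0.138, 0.99, -0.001], [0.002, -0.002, -1.0]]
ft_force: [-0.0, -0.5, -1.3]
grip_width: 0.0347
gripper_force: 45.0
```

```bash
python3 - <<'E'
from h import *
s=snap('scene','s13')
o=env.observe();p=o['position'];print(p,o['ft_force'])
z=p[2]-.004-.082
print('tip z',z,'pred tip px',w2px('scene',[p[0],p[1],z]),'mouth px',w2px('scene',[.5048,.3545,.094]))
np.set_printoptions(linewidth=250)
print(s[240:262,444:470].astype(int).sum(-1)//3)
s0=cv2.imread('pics/s9.png')
print('tube, no hand');print(s0[240:262,444:470].astype(int).sum(-1)//3)
E
```

```text
[0.50498066 0.35411844 0.19392438] [-0.14073079 -0.02841474 -1.94593359]
tip z 0.1079243792232223 pred tip px (np.float64(456.38299351643684), np.float64(249.8640657383521)) mouth px (np.float64(455.0843771630181), np.float64(252.7397310902693))
[[129 109  62  51  56  65  73  96 115 116 124 132 127  94  63  54  65  72  70  76  77  69  73  78  76  82]
 [ 89  80  53  39  53  76  83  83  83  83  98 118 126 119  76  47  57  58  70  64  69  70  71  71  71  77]
 [ 75  59  57  51  55  83  95  95  88  87  88  82 116 120  76  53  65  72  81  78  92 103 102  95  78  75]
 [ 90  50  48  46  64  91  97 100  93  93  92  93 128 106  62  58  88 108 112 111 120 123 127 124 113 111]
 [ 91  58  44  50  72  81  93  96 100  95  97  93 106  87  52  72 123 143 144 139 136 126 124 135 136 137]
 [ 91  49  39  53  64  76  76  76  87  90  96  89  73  55  58 101 143 154 157 148 146 131 119 128 135 132]
 [ 80  43  41  62  67  70  72  69  68  73  82  77  61  59  72 124 150 156 152 154 152 133 120 124 128 129]
 [ 57  47  42  55  71  67  67  67  66  67  64  60  56  62  76 122 146 149 148 151 148 127 110 116 124 127
[... 3169 characters left out ...]
  90  91  78  81 118 124 127 124 116 107 110 134 139 144]
 [ 92 125 128 126 125 103  64  50  56  72  85 102  98  77  45  77 110 125 133 120 112 104 118 133 140 138]
 [107 131 125 125 128 117  89  58  49  58  56  65  59  58  49  95 123 124 126 122 112 108 126 139 135 135]
 [107 138 140 137 126 129 120  81  68  57  57  66  54  57  84 107 124 125 129 117 109 103 120 138 138 136]
 [117 145 153 150 147 140 138 118  89  77  86  88  88  95 112 126 126 126 124 118 106  97 120 136 137 138]
 [125 152 160 156 158 158 151 145 136 120 117 120 122 125 128 122 126 128 124 115 103 106 127 135 134 135]
 [140 153 157 157 155 158 157 160 157 149 148 144 139 136 127 126 125 123 122 116 103 107 123 133 133 133]]
```

```bash
cat > fit.py <<'E'
from h import *
from scipy.optimize import minimize
K=8
def hull(n,x,y,prof):
    a=np.linspace(0,2*np.pi,40);P=[]
    for r,z in prof: P+= [w2px(n,[x+r*np.cos(t),y+r*np.sin(t),z]) for t in a]
    return cv2.convexHull(np.array(P,np.float32))
def fit(n,f,x0,prof,box,thr,sat=False):
    im=cv2.imread(f'pics/{f}.png');v0,v1,u0,u1=box
    c=cv2.cvtColor(im,cv2.COLOR_BGR2HSV)[v0:v1,u0:u1]
    val=c[...,1 if sat else 2].astype(np.float32)
    m=1/(1+np.exp((val-thr)/8.))
    def cost(q):
        h=(hull(n,q[0]/1e3,q[1]/1e3,prof)[:,0]-[u0-.5,v0-.5])*K-.5
        M=np.zeros(((v1-v0)*K,(u1-u0)*K),np.float32);cv2.fillConvexPoly(M,np.round(h*16).astype(np.int32),1,shift=4)
        M=cv2.resize(M,(u1-u0,v1-v0),interpolation=cv2.INTER_AREA)
        return ((M-m)**2).sum()
    best=min(((cost((x,y)),x,y) for x in np.arange(x0[0]-6,x0[0]+6.1,1) for y in np.arange(x0[1]-6,x0[1]+6.1,1)))
    r=minimize(cost,best[1:],method='Nelder-Mead',options=dict(initial_simplex=[[best[1],best[2]],[best[1]+1,best[2]],[best[1],best[2]+1]]))
    return np.round(r.x,2),round(r.fun,2),best[0]
E
python3 - <<'E'
from fit import *
tube=[(.009,.034),(.009,.094)]
fin=[(.018,.103),(.018,.127),(.002,.165)]
for thr in(90,110):
    print('tube scene',fit('scene','scene0',(505,355),tube,(246,262,446,464),thr))
    print('tube top',fit('top','top0',(505,355),tube,(182,192,208,219),thr-20))
for thr in(60,75): print('fin scene',fit('scene','scene0',(655,135),fin,(276,290,342,372),thr,True))
for thr in(60,75): print('slat hole ctrl',thr)
E
```

```text
tube scene (array([508.67, 352.41]), np.float64(11.38), np.float32(12.039835))
tube top (array([505.02, 351.02]), np.float64(4.2), np.float32(4.262092))
tube scene (array([507.26, 352.44]), np.float64(5.63), np.float32(6.378434))
tube top (array([505.46, 352.73]), np.float64(6.75), np.float32(7.128271))
fin scene (array([657.39, 136.28]), np.float64(13.83), np.float32(14.236302))
fin scene (array([655.63, 136.55]), np.float64(10.22), np.float32(10.857636))
slat hole ctrl 60
slat hole ctrl 75
```

jog_arm --hand '[0.03, 0.03, 0.03, 0.03, 0.03]' --pt "-0.0003 0.0007 -0.005" --pt "0 0 -0.004" --pt "0 0 -0.002" --pt "0 0 -0.002" --pt "0 0 0" --yaw '[0, 0, 0, 0, 0]'

```text
time_s: 48.7
position: [0.5043, 0.3557, 0.1816]
tool_rot: [[-0.991, 0.137, -0.0], [0.137, 0.991, -0.0], [0.0, -0.0, -1.0]]
ft_force: [-0.6, 0.5, -1.7]
grip_width: 0.0343
gripper_force: 45.0
```

jog_arm --hand '[0.03, 0.03, 0.03, 0.03, 0.03]' --pt "0 0 -0.001" --pt "0 0 -0.001" --pt "0 0 -0.001" --pt "0 0 -0.001" --pt "0 0 0" --yaw '[0, 0, 0, 0, 0]'

```text
time_s: 49.32
position: [0.5043, 0.3557, 0.1776]
tool_rot: [[-0.991, 0.137, -0.0], [0.137, 0.991, -0.0], [0.0, -0.0, -1.0]]
ft_force: [0.3, -0.3, -2.1]
grip_width: 0.0344
gripper_force: 45.0
```

jog_arm --hand '[0.03, 0.03, 0.03, 0.03, 0.03]' --pt "0 -0.0003 -0.001" --pt "0 0 -0.001" --pt "0 0 -0.001" --pt "0 0 -0.001" --pt "0 0 0" --yaw '[0, 0, 0, 0, 0]'

```text
time_s: 49.95
position: [0.5043, 0.3554, 0.1736]
tool_rot: [[-0.991, 0.137, -0.0], [0.137, 0.991, -0.0], [0.0, -0.0, -1.0]]
ft_force: [-0.6, 0.2, -1.9]
grip_width: 0.0344
gripper_force: 45.0
```

jog_arm --hand '[0.03, 0.03, 0.03, 0.03, 0.03]' --pt "0 0 -0.002" --pt "0 0 -0.002" --pt "0 0 -0.002" --pt "0 0 -0.001" --pt "0 0 0" --yaw '[0, 0, 0, 0, 0]'

```text
time_s: 50.58
position: [0.5043, 0.3554, 0.1666]
tool_rot: [[-0.991, 0.137, -0.0], [0.137, 0.991, -0.0], [0.0, -0.0, -1.0]]
ft_force: [-0.2, 0.2, -1.8]
grip_width: 0.0344
gripper_force: 45.0
```

jog_arm --hand '[0.03, 0.03, 0.03, 0.03, 0.03]' --pt "0 0 -0.005" --pt "0 0 -0.006" --pt "0 0 -0.006" --pt "0 0 -0.006" --pt "0 0 -0.005" --yaw '[0, 0, 0, 0, 0]'

```text
time_s: 51.2
position: [0.5042, 0.3554, 0.1382]
tool_rot: [[-0.991, 0.137, -0.0], [0.137, 0.991, -0.0], [0.0, -0.0, -1.0]]
ft_force: [0.2, -0.1, -1.1]
grip_width: 0.0347
gripper_force: 45.0
```

jog_arm --hand '[0.03, 0.03, 0.03, 0.03, 0.03]' --pt "0 0 -0.004" --pt "0 0 -0.002" --pt "0 0 -0.001" --pt "0 0 -0.001" --pt "0 0 0" --yaw '[0, 0, 0, 0, 0]'

```text
time_s: 51.82
position: [0.5043, 0.3554, 0.1308]
tool_rot: [[-0.991, 0.137, 0.0], [0.137, 0.991, 0.0], [-0.0, 0.0, -1.0]]
ft_force: [-0.6, -0.3, -2.7]
grip_width: 0.0344
gripper_force: 45.0
```

jog_arm --hand '[0.03, 0.03, 0.03, 0.03, 0.03]' --pt "0 0 -0.0005" --pt "0 0 -0.0005" --pt "0 0 -0.0003" --pt "0 0 0" --pt "0 0 0" --yaw '[0, 0, 0, 0, 0]'

```text
time_s: 52.45
position: [0.5043, 0.3554, 0.1294]
tool_rot: [[-0.991, 0.137, -0.0], [0.137, 0.991, 0.0], [0.0, -0.0, -1.0]]
ft_force: [0.4, 0.1, -2.3]
grip_width: 0.0345
gripper_force: 45.0
```

jog_arm --hand '[0.03, 0.03, 0.03, 0.03, 0.03]' --pt "0 0 -0.0005" --pt "0 0 -0.0004" --pt "0 0 -0.0003" --pt "0 0 0" --pt "0 0 0" --yaw '[0, 0, 0, 0, 0]'

```text
time_s: 53.08
position: [0.5043, 0.3554, 0.1283]
tool_rot: [[-0.991, 0.137, 0.0], [0.137, 0.991, 0.0], [-0.0, 0.0, -1.0]]
ft_force: [0.3, 1.3, -1.7]
grip_width: 0.0343
gripper_force: 45.0
```

jog_arm --hand '[0.03, 0.03, 0.03, 0.03, 0.03]' --pt "0 0 -0.0003" --pt "0 0 -0.0003" --pt "0 0 0" --pt "0 0 0" --pt "0 0 0" --yaw '[0, 0, 0, 0, 0]'

```text
time_s: 53.7
position: [0.5044, 0.3554, 0.128]
tool_rot: [[-0.991, 0.137, 0.001], [0.137, 0.991, 0.0], [-0.001, 0.0, -1.0]]
ft_force: [-1.6, -1.4, 4.5]
grip_width: 0.0345
gripper_force: 45.6
```

Contact came exactly at the expected height, so the shoulder is on the mouth. I'll release gently, rise straight up and check.

jog_arm --hand '[0.036, 0.038, 0.042, 0.05, 0.06]' --pt "0 0 0" --pt "0 0 0" --pt "0 0 0" --pt "0 0 0" --pt "0 0 0" --yaw '[0, 0, 0, 0, 0]'

```text
time_s: 54.32
position: [0.5043, 0.3554, 0.1276]
tool_rot: [[-0.991, 0.137, -0.0], [0.137, 0.991, -0.0], [0.0, -0.0, -1.0]]
ft_force: [0.0, 0.0, -0.2]
grip_width: 0.0601
gripper_force: 0.0
```

jog_arm --hand '[0.068, 0.068, 0.068, 0.068, 0.068]' --pt "0 0 0.01" --pt "0 0 0.03" --pt "0 0 0.04" --pt "0 0 0.03" --pt "0 0 0.01" --yaw '[0, 0, 0, 0, 0]'

```text
time_s: 54.95
position: [0.5046, 0.3556, 0.25]
tool_rot: [[-0.991, 0.137, 0.004], [0.137, 0.991, 0.002], [-0.003, 0.002, -1.0]]
ft_force: [-0.3, 0.3, -0.5]
grip_width: 0.0685
gripper_force: 0.0
```

jog_arm --hand '[0.068, 0.068, 0.068, 0.068, 0.068]' --pt "0 -0.04 0" --pt "0 -0.05 0" --pt "0 -0.05 0" --pt "0 -0.05 0" --pt "0 0 0" --yaw '[0, 0, 0, 0, 0]'

```text
time_s: 55.58
position: [0.5042, 0.1628, 0.2471]
tool_rot: [[-0.99, 0.141, -0.001], [0.141, 0.99, -0.0], [0.001, -0.001, -1.0]]
ft_force: [0.1, 1.0, -0.8]
grip_width: 0.0679
gripper_force: 0.0
```

```bash
python3 - <<'E'
from fit import *
s=snap('scene','s14');t=snap('top','t14')
fin=[(.018,.112),(.018,.136),(.002,.174)]
print(fit('scene','s14',(505,355),fin,(228,250,444,472),80))
print(fit('scene','s14',(505,355),fin,(228,250,444,472),100))
c=np.array(w2px('scene',[.5045,.355,.142]));print(c,w2px('scene',[.5045,.355,.174]))
np.set_printoptions(linewidth=200)
print(s[230:262:1,446:474].astype(int).sum(-1)//3)
for n,im,f in(('scene',s,'scene0'),('top',t,'top0')):
    im0=cv2.imread(f'pics/{f}.png')[:,:,::-1]
    d=np.abs(im.astype(int)-im0).max(-1)>40
    for nm,X,h in(('bowl',(.685,-.37),16),('tile',(.76,.23),12),('jug',(.35,.41),14),('pink',(.755,.10),10),('tool',(.72,-.2),14),('vase',(.655,.1355),16)):
        u,v=map(int,w2px(n,[*X,.02])); print(n,nm,d[v-h:v+h,u-h:u+h].sum(),end='; ')
    print()
E
```

```text
(array([509.25, 351.7 ]), np.float64(65.46), np.float32(65.8887))
(array([505.78, 353.33]), np.float64(50.4), np.float32(50.980988))
[460.48662618 242.35385958] (np.float64(464.16474998063336), np.float64(235.0412763655425))
[[137 138 139 136 141 142 122 103  98  97  99  98  97 101  98 107 101  93  87  95 110 114 119 123 122 122 118 121]
 [140 134 138 137 135 138 132 111  97  98  95  98  97  95  96  99  99  99  96  85  87  94 105 104 114 124 119 115]
 [131 124 123 133 134 128 131 114  98  93  95  96  89  91  95  95  94  96 100  95  92  79  85  95  99  99  98 100]
 [120  98 107 115 123 124 132 123 105 101 100  96  98  98  89  95  92  97  97  95  94  85  98  98 103  99  86  77]
 [111  76 100 127 142 140 130 127 125 118 113 108 105 105 101  90  90 103 109  95  93  97  95  95 101 103  96  76]
 [113  74 104 143 154 154 148 143 142 137 132 124 110 106  95  84  84 104 107 103  99  95  92  95  93  96  93  84]
 [112  82 110 145 160 157 156 157 156 147 131 113  85  84  81  62  64  80  88  95  99  93  96  98  93  97  92  95]
 [ 96  92 114 148 153 155 155 160 151 122  98  76  64  63  66  61  63 
[... 2265 characters left out ...]
57  51  69  63  49  55  66  94 117 124 114 107 122 136 136 137 136 134 135 137]
 [147 149 125 112 109 110 104  89  87  74  72  75  70  65  79 107 129 124 119  99 123 131 133 134 136 135 136 135]
 [151 160 137 109 108 109 112 111 107  97  99  96  87  81  93 118 128 125 113  97 121 134 135 133 135 134 131 133]
 [146 153 145 125 108 111 109 109 114 110 109 108 108 120 135 142 128 125 109 102 121 133 134 133 131 133 132 133]
 [122 136 138 133 127 122 112 110 110 110 111 113 126 147 156 158 142 125 107 102 119 130 131 129 130 132 130 132]]
scene bowl 0; scene tile 0; scene jug 35; scene pink 0; scene tool 0; scene vase 104; 
top bowl 0; top tile 0; top jug 19; top pink 0; top tool 0; top vase 72;
```

```bash
python3 - <<'E'
from h import *
np.set_printoptions(linewidth=200)
t=cv2.imread('pics/t14.png');print('pred apex',w2px('top',[.5045,.355,.174]),'belt',w2px('top',[.5045,.355,.124]))
u,v=map(round,w2px('top',[.5045,.355,.174]));print(u,v);print(t[v-8:v+9,u-8:u+12].astype(int).sum(-1)//3)
a=cv2.imread('pics/s9.png').astype(int);b=cv2.imread('pics/s14.png').astype(int);c=cv2.imread('pics/s7.png').astype(int)
for nm,r in(('jug',(185,236,455,505)),('vasebelly',(298,330,330,375))):
    s=np.s_[r[0]:r[1],r[2]:r[3]]
    for q,z in(('s9',a),('s7',c)): print(nm,q,(np.abs(b[s]-z[s]).max(-1)>40).sum())
    ys,xs=np.where(np.abs(b[s]-a[s]).max(-1)>40); print(list(zip((xs+r[2]).tolist(),(ys+r[0]).tolist()))[:40])
E
```

```text
pred apex (np.float64(206.37828961998244), np.float64(183.65776973419375)) belt (np.float64(210.1509781913195), np.float64(185.38108967273126))
206 184
[[100  97  98  98  97  96  98  98  99  99  92 107 110 109 109 109 107 107 108 106]
 [ 97  98  98  96  99  98  97  97  98 103 108 109 108 103 103 101  99  98  97  94]
 [ 96  97  96  97  98  97  97  99  99 110 116 115 118 105 103 103  98 106 110 107]
 [ 98  96  95  97  95  97  97  97  98  98  96  95  93  85  84  89  90 102 107 115]
 [ 96  97  95  97  97  98  95  91  81  65  51  47  43  56  59  72  86  91  89 104]
 [ 97  96  95  95  96  96  91  73  50  44  44  42  43  41  36  36  67  85  88  88]
 [ 96  96  95  96  95  97  76  53  48  41  40  45  45  44  42  36  33  61  74  77]
 [ 97  95  97  97  96  90  65  53  71  52  40  44  48  44  45  40  32  33  52  63]
 [100  98 100  99  99  83  60  53  82  63  44  48  46  47  47  41  32  30  40  62]
 [103 102 103 102 103  83  58  53  64  53  49  53  50  50  49  42  35  32  37  60]
 [101 102 102 103 103  78  59  55  54  54  53  54  52  50  50  44  34  33  35  55]
 [101 100 101 101 102  93  66  56  
[... 299 characters left out ...]
 98  97  98 100  99  98  99 104 107  89  79  71  61  57  58  64  75  89  99 100]
 [ 99  99 100 100 101 101 100 111 116 112 114 104  99  94  95  97  96 104 105 102]]
jug s9 0
jug s7 0
[]
vasebelly s9 175
vasebelly s7 174
[(330, 298), (331, 298), (332, 298), (333, 298), (334, 298), (335, 298), (336, 298), (337, 298), (338, 298), (350, 298), (351, 298), (359, 298), (360, 298), (361, 298), (368, 298), (369, 298), (370, 298), (371, 298), (372, 298), (373, 298), (374, 298), (330, 299), (331, 299), (332, 299), (333, 299), (334, 299), (335, 299), (336, 299), (337, 299), (350, 299), (351, 299), (352, 299), (353, 299), (357, 299), (358, 299), (359, 299), (360, 299), (369, 299), (370, 299), (371, 299)]
```

Both views put the apex highlight within 1 px of the upright, seated prediction: top (206,184), scene (463.5,234.5). The bystanders have not moved, so I'm handing in.

```bash
python3 -c "
from rig import env
print(env.observe()['time_s'],env.close_job())"
```

```text
the job is handed in; nothing more can be done
55.675 None
```

The job is handed in at 55.7 s: the cork, slats 1, 2, 4 and 5 (slat3 was absent) and the finial are on the tube in order, and the vase was upright and the bystanders unmoved when last checked; no verdict was returned.

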